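Nest the measuring scoops on the coaster

ROBOT

A 6-joint arm with a two-finger parallel gripper is mounted at the origin on the work surface. World frame = base frame: x ahead of the robot, y to its left, z up, the work surface at z = 0. Lengths are in m, angles in rad, forces in N, time in s.
With the tool pointing down it reaches from about 0.375 to 0.9 m from the base axis. Payload 3.1 kg.
Tool frame: the origin (TCP) lies at the very end of the fingers, on their centre line; the grasp point (between the pads) lies 19 mm behind it; z points along the fingers, y is the direction in which the jaws open and shut (so a half turn about z gives the same grasp; the last joint's range is limited). The gripper opens to 85 mm and grips with 20 to 120 N. Pads are 22 mm wide; open, the fingers measure 114 mm over their backs; the gripper's body (76 mm by 85 mm) begins 54 mm behind the grasp point. The pads swing forward as they close: fully open they stand 13 mm farther back than shut.
Start: joints at [-1.528, 0.527, 1.433, -0, 1.181, -0.178], TCP at [0.137, -0.61, 0.231] pointing down, gripper open.
Joint ranges: [-3.08, 3.08], [-0.75, 2.2], [0.22, 2.44], [-1.43, 4.57], [0, 2.65], [-2.85, 2.85]. Speed limits (rad/s): [2.79, 2.79, 3.14, 3.14, 3.14, 3.14].

INTERFACE

Orientations are given as a unit quaternion [x, y, z, w].
In Python, from station import manip gives the robot as it stands.
- The arm moves only by the tool send_rows, never from a script. Its argument "motion" is a list of rows, each an object with "gripper": the finger opening in mm, from 0 to 85.4; "travel": the shift along the tool's x, y, z in mm, a list of three; "rotation": the turn, a rotation vector about the tool's x, y, z in degrees, a list of three. In form: [{"gripper": gripper, "travel": [x, y, z], "rotation": [ax, ay, az]}, ...]. A call has 1 to 12 rows; each row shifts and turns the commanded pose from where the row before left it, along the tool's axes as they then stand; what a row does not reach is not made up. A row lasts 1/12 s, in which the tool goes at most 41.7 mm and 7.16 degrees, less where a joint would pass 70% of its speed; a pose out of reach is approached as far as the arm can. A call is refused whole if a number of a shift passes 41.7 or a number of a turn 7.16, either way. A call with a gripper value outside its range is refused whole. The fingers move at their own pace and stop on an object; "newtons" is the grip in N (left out, the last holds). Time passes only in rows, so rows that do not move let the fingers close. It gives the time, the measured TCP pose, the force and the opening at its end, in the units of the state.
- manip.sense(): the state, without advancing time (a new reading comes with each control period).
- manip.snapshot(name): name is "side" or "top" or "wrist"; returns the picture (480x640x3 uint8, red, green, blue); there is no depth.
- manip.calibration(name): a dict with "fx", "fy", "cx", "cy" (pixels), "k1" (the pictures are not rectified: a ray, as slopes to the right and down, at radius r is drawn at 1 + k1 r^2 times it, then the intrinsics apply), "cam_to_world" (4x4, takes a point from camera to world coordinates). Camera axes: x right, y down, z forward; pixel columns grow to the right and rows downward; lengths in m; the calibration is good to about 2 mm. A picture is of the moment at which its call begins: read the wrist's pose just before it. calibration takes no time and is no camera call; for the wrist camera it gives the pose at the moment of the call.
- manip.sign_off(): hands the job in, once; it reports no verdict.
The state is a dict: "t": time; "q": joint angles; "qd": joint speeds; "tau": joint torques, N m; "tcp_pos": TCP position; "tool_rot": TCP orientation; "force": force on the tool from outside, world axes, zero at the start; "ft_torque": the same for the moment, N m; "finger_gap": opening from 0.0 (shut) to 1.0 (fully open).
Only numpy, scipy, OpenCV 4.12 (cv2) and the standard library are available. Lean on these libraries where they do the work, as an engineer would, in place of code of your own. Each camera call takes 0.05 s, during which the arm holds its last target. There are 200 camera calls.

TASK

Clear the folding shelf by nesting the four stainless measuring scoops on the white ceramic coaster: stand the largest on the middle of the coaster, then put the others in one at a time, each inside the next larger one, down to the smallest, every scoop upright and flat on the floor of the one beneath it. The handles may point any way. Leave the coaster, the blue tin and the orange clothespins where they are.

Things in the scene. Friction and masses are not known exactly. Their poses are not given: they have to be found in the camera images.
- scoop_90: Largest of 4 stainless measuring scoops: open round cup 90 mm across the rim, 84 at the flat bottom, 34 tall; wall 2.5, floor 3. Level strip handle 14 wide, 4 thick, underside at rim height, along own -x from x=-45 to x=-120. Origin: centre of cup's underside, z up. Loose, 100 g +-30%; starts upright, handle within 30 deg of world -x.
- scoop_72: Second-largest of 4 stainless measuring scoops: open round cup 72 mm across the rim, 66 at the flat bottom, 37 tall; wall 2.5, floor 3. Level strip handle 14 wide, 4 thick, underside at rim height, along own -x from x=-36 to x=-111. Origin: centre of cup's underside, z up. Loose, 80 g +-30%; starts upright, handle within 30 deg of world -x.
- scoop_54: Third-largest of 4 stainless measuring scoops: open round cup 54 mm across the rim, 48 at the flat bottom, 40 tall; wall 2.5, floor 3. Level strip handle 14 wide, 4 thick, underside at rim height, along own -x from x=-27 to x=-102. Origin: centre of cup's underside, z up. Loose, 60 g +-30%; starts upright, handle within 30 deg of world -x.
- scoop_36: Smallest of 4 stainless measuring scoops: open round cup 36 mm across the rim, 30 at the flat bottom, 43 tall; wall 2.5, floor 3. Level strip handle 14 wide, 4 thick, underside at rim height, along own -x from x=-18 to x=-93. Origin: centre of cup's underside, z up. Loose, 45 g +-30%; starts upright, handle within 30 deg of world -x.
- coaster: White ceramic coaster, 105 mm across, 9 thick, flat top with a thin terracotta line round the edge; loose, 300 g. Origin: centre of underside, z up. The nest belongs on it: each scoop in it stands 3 mm above the next larger one's underside with 6.5 mm play all round; handles clear the larger rims, 6 mm higher each, so fan neighbouring ones 40 deg apart to leave room for fingers.
- tin: Bystander: blue enamel tin with a closed flip-top lid, 90 mm (x) by 130 mm (y), 81 mm tall, loose, 700 g. Origin: centre of its underside.
- clothespin_1: Bystander: orange plastic clothespin lying flat beyond the scoops on the robot's left, 72 mm long (its own x), about 18 mm wide, 10 mm thick, loose. Origin: centre of its underside.
- clothespin_2: Bystander: orange plastic clothespin lying flat beyond the scoops on the robot's right, 72 mm long (its own x), about 18 mm wide, 10 mm thick, loose. Origin: centre of its underside.
- clothespin_3: Bystander: orange plastic clothespin lying flat beyond the scoops near the middle, 72 mm long (its own x), about 18 mm wide, 10 mm thick, loose. Origin: centre of its underside.

How it is judged:
On the way, in this order (a step that is already met when the one before it is completed fails the run):
1. The largest scoop stands on the coaster, let go (horizontal distance between scoop_90 and coaster below 0.012 m and z of scoop_90 in the frame of coaster between 0.0065 and 0.0115 m and angle between scoop_90's own z axis and vertical below 0.07 rad and linear speed of scoop_90 below 0.02 m/s and angular speed of scoop_90 below 0.2 rad/s and contact force between the fingers and scoop_90 below 0.1 N), for 0.2 s.
2. The second-largest scoop stands inside the largest, let go (horizontal distance between scoop_72 and scoop_90 below 0.009 m and z of scoop_72 in the frame of scoop_90 between 0.0005 and 0.0055 m and angle between scoop_72's own z axis and vertical below 0.07 rad and linear speed of scoop_72 below 0.02 m/s and angular speed of scoop_72 below 0.2 rad/s and contact force between the fingers and scoop_72 below 0.1 N), for 0.2 s.
3. The third-largest scoop stands inside the second-largest, let go (horizontal distance between scoop_54 and scoop_72 below 0.009 m and z of scoop_54 in the frame of scoop_72 between 0.0005 and 0.0055 m and angle between scoop_54's own z axis and vertical below 0.07 rad and linear speed of scoop_54 below 0.02 m/s and angular speed of scoop_54 below 0.2 rad/s and contact force between the fingers and scoop_54 below 0.1 N), for 0.2 s.
4. The smallest scoop stands inside the third-largest, let go (horizontal distance between scoop_36 and scoop_54 below 0.009 m and z of scoop_36 in the frame of scoop_54 between 0.0005 and 0.0055 m and angle between scoop_36's own z axis and vertical below 0.07 rad and linear speed of scoop_36 below 0.02 m/s and angular speed of scoop_36 below 0.2 rad/s and contact force between the fingers and scoop_36 below 0.1 N), for 0.2 s.
At the end, for the whole second after the job is handed in: The largest scoop stands upright on the coaster, centred within 12 mm; each smaller scoop stands upright (within 4 degrees) on the floor of the next larger one (height within 2.5 mm, centres within 9 mm); all are let go and at rest (horizontal distance between scoop_90 and coaster below 0.012 m and z of scoop_90 in the frame of coaster between 0.0065 and 0.0115 m and angle between each of scoop_90, scoop_72, scoop_54, scoop_36's own z axis and vertical below 0.07 rad and linear speed of each of scoop_90, scoop_72, scoop_54, scoop_36 below 0.02 m/s and angular speed of each of scoop_90, scoop_72, scoop_54, scoop_36 below 0.2 rad/s and horizontal distance between scoop_72 and scoop_90 below 0.009 m and z of scoop_72 in the frame of scoop_90 between 0.0005 and 0.0055 m and horizontal distance between scoop_54 and scoop_72 below 0.009 m and z of scoop_54 in the frame of scoop_72 between 0.0005 and 0.0055 m and horizontal distance between scoop_36 and scoop_54 below 0.009 m and z of scoop_36 in the frame of scoop_54 between 0.0005 and 0.0055 m); the robot touches nothing.
It fails at once if The enamel tin is moved by more than 10 mm (distance of tin from where it was at the start of the episode above 0.01 m).
It fails at once if The coaster is shifted by more than 20 mm (distance of coaster from where it was at the start of the episode above 0.02 m).
It fails at once if A clothespin is moved by more than 10 mm (distance of any of clothespin_1, clothespin_2, clothespin_3 from where it was at the start of the episode above 0.01 m).
It also fails if it takes over 120 s, if anything falls off the work surface, if the arm or the gripper's body presses on something with over 40 N, if the wrist force passes 120 N, or if a joint passes its speed limit or range.

## Working session

There is one attempt and no reset: what is moved stays moved. The work goes in short steps, Python scripts to look and compute and a tool call to move; the robot and the scene stay as the last step left them, time stands still between calls to the robot, and variables do not carry over. Pictures are saved under pics/ and viewed, about 12 in all and at most 16, crops included, and the job is handed in when it is done.

Besides the shell and the picture viewer there is one more tool, called after ">>>" by a JSON object that holds its "api" and its "payload", one argument or row to a line. send_rows: Moves the arm, as the interface text tells. Its arguments: {"type":"object","properties":{"motion":{"type":"array","items":{"type":"object","properties":{"gripper":{"type":"number"},"travel":{"type":"array","items":{"type":"number"}},"rotation":{"type":"array","items":{"type":"number"}}}}},"newtons":{"type":"number"}},"required":["motion"]}

```bash
mkdir -p pics; ls
python3 - <<'E'
from station import manip
import cv2,numpy as np
np.set_printoptions(precision=4,suppress=True)
print(manip.sense())
for n in ("top","side","wrist"):
    c=manip.calibration(n);print(n,c)
    cv2.imwrite(f"pics/{n}0.png",manip.snapshot(n)[:,:,::-1])
E
```

```text
pics
{'t': 0.0, 'q': array([-1.5285,  0.5285,  1.4339, -0.    ,  1.1814, -0.1785]), 'qd': array([-0.0005, -0.0024, -0.    ,  0.001 , -0.001 , -0.0008]), 'tau': array([  0.0002, -44.2352, -17.8025,  -0.0003,   0.0083,  -0.    ]), 'tcp_pos': array([ 0.1369, -0.6091,  0.2303]), 'tool_rot': array([ 0.9939,  0.1102,  0.0001, -0.0011]), 'force': array([ 0.5829, -0.1977,  0.0379]), 'ft_torque': array([-0.0069, -0.0085, -0.0117]), 'finger_gap': 0.9974243202211737}
top {'fx': 475.34264879365253, 'fy': 475.34264879365253, 'cx': 314.5782855624962, 'cy': 236.97613894313662, 'k1': -0.07981454708161563, 'cam_to_world': array([[-0.0162, -0.988 ,  0.1537,  0.503 ],
       [-0.9998,  0.0176,  0.0077,  0.0036],
       [-0.0103, -0.1535, -0.9881,  1.0428],
       [ 0.    ,  0.    ,  0.    ,  1.    ]])}
side {'fx': 459.89640551756315, 'fy': 459.89640551756315, 'cx': 324.790285185698, 'cy': 237.90267936213428, 'k1': -0.05234367382191438, 'cam_to_world': array([[ 0.9841, -0.1115,  0.1382,  0.489 ],
       [-0.1774, -0.6539,  0.7355, -0.7694],
       [ 0.0083, -0.7483, -0.6633,  0.7431],
       [ 0.    ,  0.    ,  0.    ,  1.    ]])}
wrist {'fx': 397.75734471990864, 'fy': 397.75734471990864, 'cx': 320.39345662135554, 'cy': 238.61044890951493, 'k1': -0.026665637319678196, 'cam_to_world': array([[ 0.2178, -0.9275, -0.3038,  0.2149],
       [-0.976 , -0.2077, -0.0654, -0.5921],
       [-0.0024,  0.3108, -0.9505,  0.3736],
       [ 0.    ,  0.    ,  0.    ,  1.    ]])}
```

View pics/top0.png

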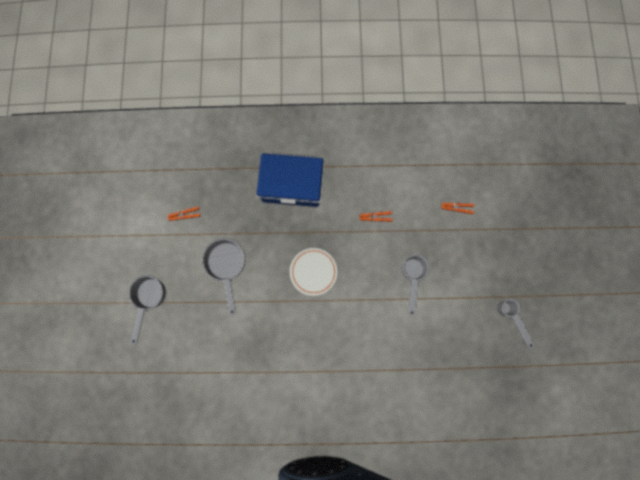

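View pics/side0.png

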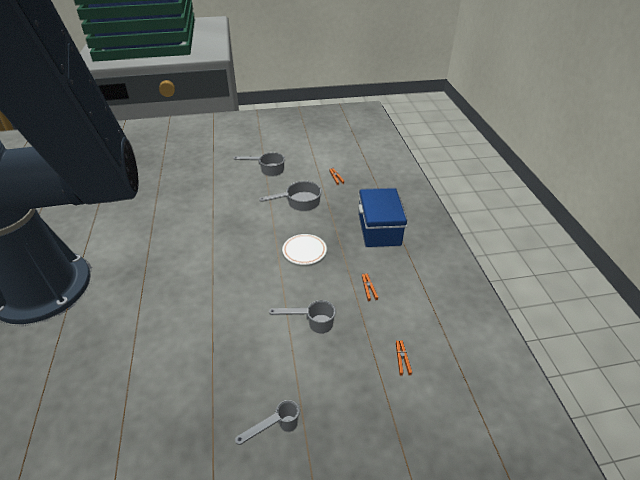

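```bash
cat > h.py <<'E'
from station import manip
import cv2,numpy as np
from scipy.spatial.transform import Rotation as R
np.set_printoptions(precision=4,suppress=True)
def onplane(c,pix,z):
    K=np.array([[c['fx'],0,c['cx']],[0,c['fy'],c['cy']],[0,0,1]])
    p=cv2.undistortPoints(np.array(pix,float).reshape(-1,1,2),K,np.array([c['k1'],0,0,0.])).reshape(-1,2)
    M=c['cam_to_world']; d=np.c_[p,np.ones(len(p))]@M[:3,:3].T; o=M[:3,3]
    return (o+d*((z-o[2])/d[:,2])[:,None])[:,:2]
def shot(n,name):
    c=manip.calibration(n); im=manip.snapshot(n)[:,:,::-1].copy()
    cv2.imwrite(f"pics/{name}.png",im); return c,im
E
python3 - <<'E'
from h import *
im=cv2.imread('pics/top0.png');c=manip.calibration('top')
for n,p,z in [('90',(225,260),.034),('72',(148,292),.037),('54',(415,267),.04),('36',(508,308),.043),('h90',(232,310),.036),('h72',(135,340),.039),('h54',(412,311),.042),('h36',(530,344),.045),('coaster',(313,272),.009)]:
    print(n,onplane(c,[p],z),im[p[1],p[0]])
print(im[400,100:110].tolist(), im[300,228:236].tolist())
hsv=cv2.cvtColor(im,cv2.COLOR_BGR2HSV); print(hsv[400,100:110].tolist(),hsv[300,228:236].tolist())
E
```

```text
90 [[0.6134 0.2041]] [140 137 136]
72 [[0.5469 0.3689]] [140 140 137]
54 [[ 0.5908 -0.2002]] [142 140 140]
36 [[ 0.5001 -0.393 ]] [127 124 123]
h90 [[0.507  0.1879]] [113 112 111]
h72 [[0.4461 0.3934]] [126 124 122]
h54 [[ 0.4987 -0.1894]] [111 109 109]
h36 [[ 0.4242 -0.4344]] [96 95 94]
coaster [[0.5867 0.0163]] [187 195 192]
[[113, 119, 120], [111, 117, 116], [107, 114, 114], [109, 114, 114], [109, 114, 115], [112, 119, 119], [111, 117, 115], [113, 120, 119], [117, 123, 125], [115, 122, 123]] [[142, 139, 139], [145, 142, 140], [142, 139, 138], [140, 135, 136], [139, 137, 137], [128, 128, 128], [120, 127, 130], [121, 131, 133]]
[[26, 15, 120], [35, 13, 117], [30, 16, 114], [30, 11, 114], [25, 13, 115], [30, 15, 119], [40, 13, 117], [34, 15, 120], [23, 16, 125], [26, 17, 123]] [[120, 5, 142], [108, 9, 145], [113, 7, 142], [126, 9, 140], [120, 4, 139], [0, 0, 128], [21, 20, 130], [25, 23, 133]]
```

View pics/wrist0.png

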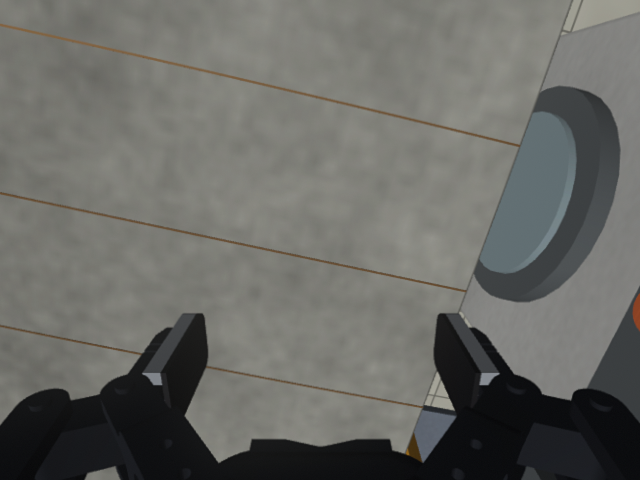

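```bash
cat >> h.py <<'E'
# scoop: rim height z, rim radius r.  Mask = bluish grey.
S={'90':(.034,.045),'72':(.037,.036),'54':(.040,.027),'36':(.043,.018)}
def mask(im,thr=-2.5,s=1.2):
    f=cv2.GaussianBlur(im.astype(np.float32),(0,0),s)
    return ((f[:,:,0]-f[:,:,2]>thr)&(abs(f[:,:,0]-f[:,:,2])<20)).astype(np.uint8)
def handle(c,m,z,r,near,tipguess=None):
    """m: binary mask. near: rough cup centre (world). returns cup centre from handle tip+axis, yaw of handle dir"""
    n,l,st,_=cv2.connectedComponentsWithStats(m)
    ys,xs=np.nonzero(m)
    P=onplane(c,np.c_[xs,ys],z+.004); lab=l[ys,xs]
    d=np.linalg.norm(P-near,axis=1)
    lb=np.bincount(lab[d<r*1.2]).argmax(); P=P[lab==lb]
    for _ in range(3):
        d=np.linalg.norm(P-near,axis=1); H=P[(d>r+.012)&(d<r+.085)]
        u=H.mean(0)-near; u/=np.linalg.norm(u)
        v=np.linalg.svd(H-H.mean(0))[2][0]; v*=np.sign(v@u)
        s=(H-H.mean(0))@v; w=(H-H.mean(0))@[-v[1],v[0]]
        tip=H.mean(0)+v*np.percentile(s,99.5)
        near=tip-v*(r+.075)
    return near,np.degrees(np.arctan2(v[1],v[0])),tip,np.ptp(np.percentile(w,[2,98])),len(P)
E
python3 - <<'E'
from h import *
im=cv2.imread('pics/top0.png');c=manip.calibration('top')
m=mask(im)
cv2.imwrite('pics/m.png',m*255)
G={'90':(.613,.204),'72':(.547,.369),'54':(.591,-.2),'36':(.5,-.393)}
for k in S:
    z,r=S[k]
    try: print(k,*handle(c,m,z,r,np.array(G[k])))
    except Exception as e: print(k,e)
hsv=cv2.cvtColor(im,cv2.COLOR_BGR2HSV)
w=((im.min(2)>170)&(np.indices(im.shape[:2])[0]>230)).astype(np.uint8)
cn=max(cv2.findContours(w,0,1)[0],key=cv2.contourArea)
e=cv2.fitEllipse(cn);print(e,onplane(c,[e[0]],.009))
E
```

```text
90 [0.617  0.2077] -170.42952796864776 [0.4987 0.1877] 0.014510955827575582 1727
72 [0.5463 0.3725] 166.77430052319954 [0.4383 0.3979] 0.014938275167090176 1273
54 [ 0.5914 -0.2015] 171.514452314657 [ 0.4905 -0.1864] 0.01492587201946096 867
36 [ 0.5009 -0.397 ] -154.5475174260466 [ 0.4169 -0.437 ] 0.016821292278663826 640
((313.2392883300781, 271.3900451660156), (37.61943817138672, 38.03938293457031), 86.97357940673828) [[0.588  0.0158]]
```

View pics/m.png

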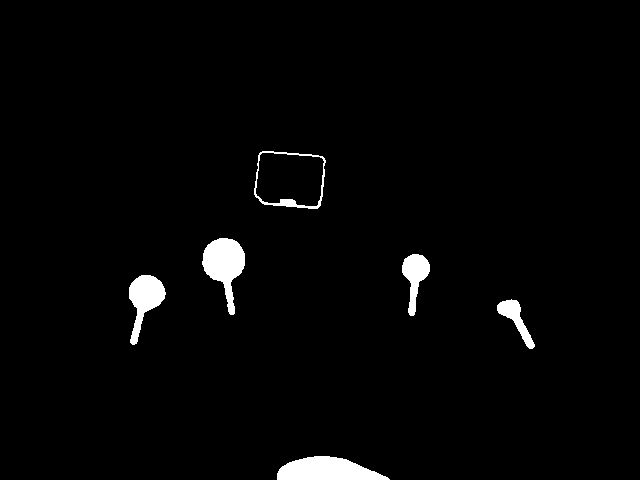

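```bash
cat >> h.py <<'E'
def go(x,y,z,th):
    s=manip.sense(); M=R.from_quat(s['tool_rot']); t=M.as_matrix()
    a=np.degrees(np.arctan2(t[1,0],t[0,0])); d=np.array([x,y,z])-s['tcp_pos']
    print('t %.2f tcp'%s['t'],s['tcp_pos'],'th %.2f tiltz'%a,t[:,2],'F',s['force'],'gap %.1f'%(s['finger_gap']*85.4))
    want=R.from_euler('z',th,degrees=True)*R.from_quat([1,0,0,0])
    print('travel(now axes)',1e3*d@t,'travel(axes after turn)',1e3*d@want.as_matrix(),'|d| %.1f'%(1e3*np.linalg.norm(d)),
      'rotvec',np.degrees((M.inv()*want).as_rotvec()))
def grip(cup,th,r=.065):  # point on handle; th=direction grip->cup (deg)
    a=np.radians(th); return np.array(cup)-r*np.array([np.cos(a),np.sin(a)])
E
python3 - <<'E'
from h import *
g=grip((.6165,.207),9.6);print(g);go(*g,.20,9.6)
E
```

```text
[0.5524 0.1962]
t 0.15 tcp [ 0.1369 -0.6093  0.2306] th 12.65 tiltz [-0.0001  0.0017 -1.    ] F [ 0.0382 -0.5019  0.2246] gap 85.8
travel(now axes) [ 581.8245 -694.8186   31.8711] travel(axes after turn) [ 544.0317 -724.8472   30.5658] |d| 906.8 rotvec [-0.0943 -0.0139  3.0504]
```

>>> {"api": "send_rows", "payload": {
  "motion": [
    {"gripper": 40, "travel": [0, 0, 0], "rotation": [0, 0, 3]},
    {"gripper": 40, "travel": [15, -20, 0], "rotation": [0, 0, 0]},
    {"gripper": 40, "travel": [23, -31, 1], "rotation": [0, 0, 0]},
    {"gripper": 40, "travel": [23, -31, 1], "rotation": [0, 0, 0]},
    {"gripper": 40, "travel": [23, -31, 1], "rotation": [0, 0, 0]},
    {"gripper": 40, "travel": [23, -31, 1], "rotation": [0, 0, 0]},
    {"gripper": 40, "travel": [23, -31, 1], "rotation": [0, 0, 0]},
    {"gripper": 40, "travel": [23, -31, 1], "rotation": [0, 0, 0]},
    {"gripper": 40, "travel": [23, -31, 1], "rotation": [0, 0, 0]},
    {"gripper": 40, "travel": [23, -31, 1], "rotation": [0, 0, 0]},
    {"gripper": 40, "travel": [23, -31, 1], "rotation": [0, 0, 0]},
    {"gripper": 40, "travel": [23, -31, 1], "rotation": [0, 0, 0]}
  ],
  "newtons": 60
}}

```text
t: 1.15
tcp_pos: [0.3235, -0.2416, 0.2213]
tool_rot: [0.996, 0.084, 0.0, -0.0]
force: [0.8, -0.6, 0.4]
finger_gap: 0.474
```

>>> {"api": "send_rows", "payload": {
  "motion": [
    {"gripper": 40, "travel": [23, -31, 1], "rotation": [0, 0, 0]},
    {"gripper": 40, "travel": [23, -31, 1], "rotation": [0, 0, 0]},
    {"gripper": 40, "travel": [23, -31, 1], "rotation": [0, 0, 0]},
    {"gripper": 40, "travel": [23, -31, 1], "rotation": [0, 0, 0]},
    {"gripper": 40, "travel": [23, -31, 1], "rotation": [0, 0, 0]},
    {"gripper": 40, "travel": [23, -31, 1], "rotation": [0, 0, 0]},
    {"gripper": 40, "travel": [23, -31, 1], "rotation": [0, 0, 0]},
    {"gripper": 40, "travel": [23, -31, 1], "rotation": [0, 0, 0]},
    {"gripper": 40, "travel": [23, -31, 1], "rotation": [0, 0, 0]},
    {"gripper": 40, "travel": [23, -31, 1], "rotation": [0, 0, 0]},
    {"gripper": 40, "travel": [23, -31, 1], "rotation": [0, 0, 0]},
    {"gripper": 40, "travel": [16, -21, 1], "rotation": [0, 0, 0]}
  ]
}}

```text
t: 2.15
tcp_pos: [0.5288, 0.1618, 0.2092]
tool_rot: [0.996, 0.085, 0.001, -0.0]
force: [-0.6, -0.7, 0.6]
finger_gap: 0.468
```

Run:
```python
from h import *
c,im=shot('wrist','w90')
m=mask(im,s=2); m[380:]=0
h=handle(c,m,.034,.045,np.array([.6165,.207]));print(*h)
go(*grip(h[0],h[1]-180),.02,h[1]-180)
cv2.imwrite('pics/w90m.png',np.hstack([im,cv2.merge([m*255]*3)])[::2,::2].repeat(1,0))
```

```text
[0.6166 0.2075] -170.02758434837824 [0.4984 0.1867] 0.014310878549603409 14668
t 2.20 tcp [0.5312 0.1647 0.2092] th 9.84 tiltz [ 0.0048  0.0037 -1.    ] F [2.509  2.7453 0.0861] gap 40.2
travel(now axes) [ 25.4251 -26.844  189.4559] travel(axes after turn) [ 26.5075 -27.3242 189.2388] |d| 193.0 rotvec [-0.1633 -0.3087 -0.1314]
```

View pics/w90m.png

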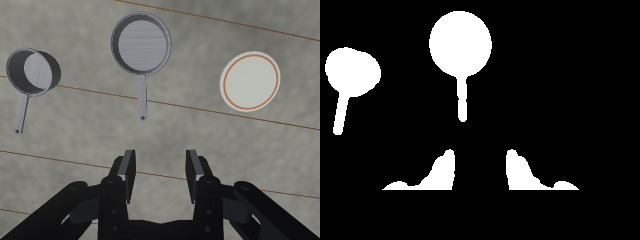

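>>> {"api": "send_rows", "payload": {
  "motion": [
    {"gripper": 40, "travel": [13, -13, 10], "rotation": [0, 0, 0]},
    {"gripper": 40, "travel": [10, -11, 30], "rotation": [0, 0, 0]},
    {"gripper": 40, "travel": [0, 0, 35], "rotation": [0, 0, 0]},
    {"gripper": 40, "travel": [0, 0, 35], "rotation": [0, 0, 0]},
    {"gripper": 40, "travel": [0, 0, 20], "rotation": [0, 0, 0]},
    {"gripper": 40, "travel": [0, 0, 0], "rotation": [0, 0, 0]},
    {"gripper": 40, "travel": [0, 0, 0], "rotation": [0, 0, 0]},
    {"gripper": 40, "travel": [0, 0, 0], "rotation": [0, 0, 0]}
  ]
}}

```text
t: 2.87
tcp_pos: [0.5473, 0.186, 0.0804]
tool_rot: [0.996, 0.084, 0.001, -0.0]
force: [0.2, -0.0, -0.1]
finger_gap: 0.468
```

Run:
```python
from h import *
c,im=shot('wrist','w90b')
go(*grip((.6166,.2076),9.8),.02,9.8)
```

```text
t 2.92 tcp [0.5477 0.1861 0.081 ] th 9.64 tiltz [ 0.0034  0.0004 -1.    ] F [-0.2469 -0.0293  0.4736] gap 39.9
travel(now axes) [ 6.3391 -9.4564 61.0214] travel(axes after turn) [ 6.5728 -9.4305 61.0007] |d| 62.1 rotvec [ 0.0075 -0.1949 -0.1585]
```

View pics/w90b.png

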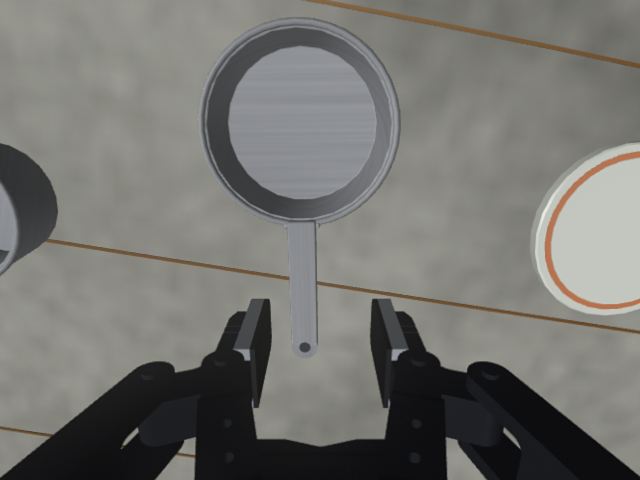

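>>> {"api": "send_rows", "payload": {
  "motion": [
    {"gripper": 40, "travel": [7, -9, 20], "rotation": [0, 0, 0]},
    {"gripper": 40, "travel": [0, 0, 25], "rotation": [0, 0, 0]},
    {"gripper": 40, "travel": [0, 0, 16], "rotation": [0, 0, 0]},
    {"gripper": 40, "travel": [0, 0, 0], "rotation": [0, 0, 0]},
    {"gripper": 40, "travel": [0, 0, 0], "rotation": [0, 0, 0]}
  ]
}}

```text
t: 3.33
tcp_pos: [0.5523, 0.1962, 0.0193]
tool_rot: [0.996, 0.084, 0.001, -0.0]
force: [-0.7, 0.6, -0.7]
finger_gap: 0.471
```

Run:
```python
from h import *
go(*grip((.6166,.2076),9.8),.02,9.8)
```

```text
t 3.33 tcp [0.5523 0.1962 0.0193] th 9.65 tiltz [ 0.0012  0.0002 -1.    ] F [-0.706   0.5825 -0.6536] gap 40.2
travel(now axes) [ 0.3381 -0.3005 -0.6528] travel(axes after turn) [ 0.3381 -0.2996 -0.6532] |d| 0.8 rotvec [ 0.0005 -0.0686 -0.1524]
```

Good. Close and lift slightly.

>>> {"api": "send_rows", "payload": {
  "motion": [
    {"gripper": 8, "travel": [0, 0, 0], "rotation": [0, 0, 0]},
    {"gripper": 8, "travel": [0, 0, 0], "rotation": [0, 0, 0]},
    {"gripper": 8, "travel": [0, 0, 0], "rotation": [0, 0, 0]},
    {"gripper": 8, "travel": [0, 0, 0], "rotation": [0, 0, 0]},
    {"gripper": 8, "travel": [0, 0, 0], "rotation": [0, 0, 0]},
    {"gripper": 8, "travel": [0, 0, 0], "rotation": [0, 0, 0]},
    {"gripper": 8, "travel": [0, 0, -5], "rotation": [0, 0, 0]},
    {"gripper": 8, "travel": [0, 0, -15], "rotation": [0, 0, 0]},
    {"gripper": 8, "travel": [0, 0, -20], "rotation": [0, 0, 0]},
    {"gripper": 8, "travel": [0, 0, -10], "rotation": [0, 0, 0]},
    {"gripper": 8, "travel": [0, 0, 0], "rotation": [0, 0, 0]},
    {"gripper": 8, "travel": [0, 0, 0], "rotation": [0, 0, 0]}
  ],
  "newtons": 80
}}

```text
t: 4.33
tcp_pos: [0.5519, 0.1962, 0.0688]
tool_rot: [0.996, 0.084, 0.001, -0.0]
force: [-0.5, 0.1, -0.9]
finger_gap: 0.132
```

Run:
```python
from h import *
c,im=shot('side','s90');cv2.imwrite('pics/s90c.png',cv2.resize(im[100:300,200:400],None,fx=3,fy=3))
# coaster from wrist views
c,im=shot('wrist','w90c')
go(*grip((.588,.0158),55),.08,55)
```

```text
t 4.43 tcp [0.551  0.196  0.0676] th 9.64 tiltz [-0.0016 -0.0002 -1.    ] F [ 0.1247  1.3873 -1.6602] gap 11.6
travel(now axes) [-39.3587 230.079  -12.3274] travel(axes after turn) [-191.3427  133.6865  -12.3826] |d| 233.7 rotvec [ -0.038    0.0859 -45.3563]
```

View pics/s90c.png

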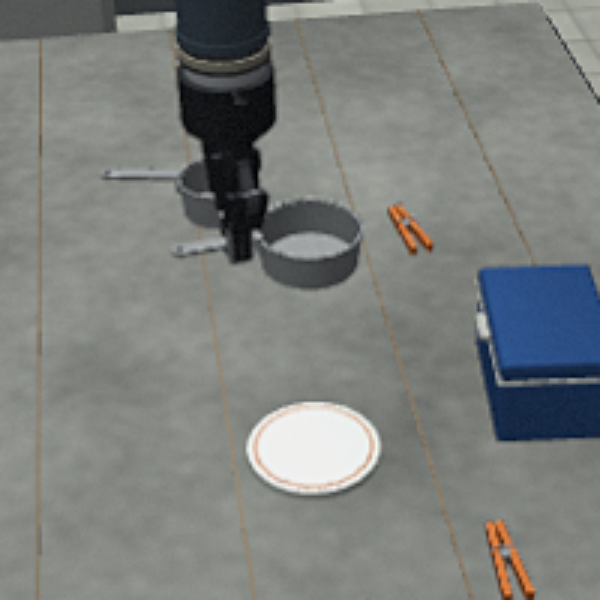

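>>> {"api": "send_rows", "payload": {
  "motion": [
    {"gripper": 8, "travel": [0, 0, -6], "rotation": [0, 0, -6.5]},
    {"gripper": 8, "travel": [0, 0, -6], "rotation": [0, 0, -6.5]},
    {"gripper": 8, "travel": [0, 0, 0], "rotation": [0, 0, -6.5]},
    {"gripper": 8, "travel": [0, 0, 0], "rotation": [0, 0, -6.5]},
    {"gripper": 8, "travel": [0, 0, 0], "rotation": [0, 0, -6.5]},
    {"gripper": 8, "travel": [0, 0, 0], "rotation": [0, 0, -6.5]},
    {"gripper": 8, "travel": [0, 0, 0], "rotation": [0, 0, -6.4]},
    {"gripper": 8, "travel": [-10, 7, 0], "rotation": [0, 0, 0]},
    {"gripper": 8, "travel": [-20, 14, 0], "rotation": [0, 0, 0]},
    {"gripper": 8, "travel": [-20, 14, 0], "rotation": [0, 0, 0]},
    {"gripper": 8, "travel": [-20, 14, 0], "rotation": [0, 0, 0]},
    {"gripper": 8, "travel": [-20, 14, 0], "rotation": [0, 0, 0]}
  ]
}}

```text
t: 5.43
tcp_pos: [0.5509, 0.0845, 0.0795]
tool_rot: [0.887, 0.461, -0.001, -0.0]
force: [0.5, 0.1, -0.6]
finger_gap: 0.132
```

>>> {"api": "send_rows", "payload": {
  "motion": [
    {"gripper": 8, "travel": [-20, 14, 0], "rotation": [0, 0, 0]},
    {"gripper": 8, "travel": [-20, 14, 0], "rotation": [0, 0, 0]},
    {"gripper": 8, "travel": [-20, 14, 0], "rotation": [0, 0, 0]},
    {"gripper": 8, "travel": [-20, 14, 0], "rotation": [0, 0, 0]},
    {"gripper": 8, "travel": [-10, 7, 0], "rotation": [0, 0, 0]},
    {"gripper": 8, "travel": [0, 0, 0], "rotation": [0, 0, 0]},
    {"gripper": 8, "travel": [0, 0, 0], "rotation": [0, 0, 0]},
    {"gripper": 8, "travel": [0, 0, 0], "rotation": [0, 0, 0]}
  ]
}}

```text
t: 6.1
tcp_pos: [0.5513, -0.0228, 0.08]
tool_rot: [0.887, 0.462, -0.0, -0.001]
force: [0.4, 0.8, -0.7]
finger_gap: 0.132
```

Run:
```python
from h import *
go(*grip((.588,.0158),55),.08,55)
c,im=shot('wrist','w90d')
```

```text
t 6.10 tcp [ 0.5513 -0.0228  0.08  ] th 55.01 tiltz [-0.0012  0.0007 -1.    ] F [ 0.4137  0.8207 -0.6618] gap 11.3
travel(now axes) [-12.283    7.9394  -0.0079] travel(axes after turn) [-12.281    7.9426   0.001 ] |d| 14.6 rotvec [-0.0763  0.0075  0.0148]
```

View pics/w90d.png

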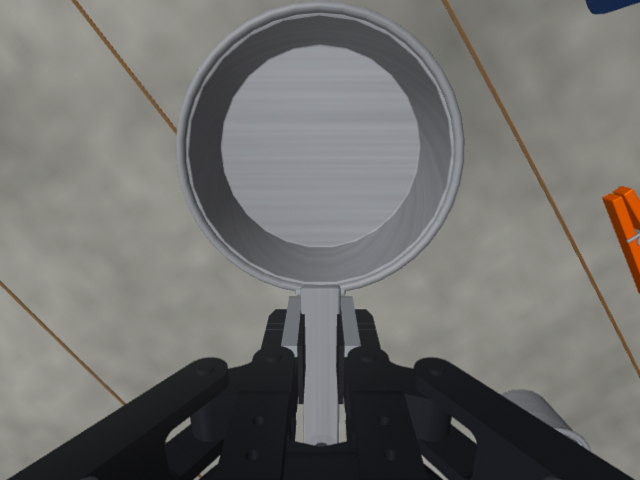

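```bash
cat >> h.py <<'E'
def rimcheck(c,z,pts):   # left,right,top,bottom rim pixels, rim plane z
    P=onplane(c,pts,z); print('widths',np.linalg.norm(P[0]-P[1]),np.linalg.norm(P[2]-P[3]),'centres',(P[0]+P[1])/2,(P[2]+P[3])/2)
E
python3 - <<'E'
from h import *
c=manip.calibration('wrist')
for z in (.093,.096): rimcheck(c,z,[(178,145),(464,145),(321,3),(321,291)])
c,im=shot('top','t90'); w=((im.min(2)>165)&(np.indices(im.shape[:2])[0]>230)).astype(np.uint8)
E
```

```text
widths 0.09188627695926804 0.09195090071067015 centres [0.5909 0.0339] [0.5878 0.0294]
widths 0.08976911456443322 0.08983224931246286 centres [0.5911 0.0341] [0.588  0.0297]
```

>>> {"api": "send_rows", "payload": {
  "motion": [
    {"gripper": 8, "travel": [-6, 4, 10], "rotation": [0, 0, 0]},
    {"gripper": 8, "travel": [-6, 4, 10], "rotation": [0, 0, 0]},
    {"gripper": 8, "travel": [0, 0, 10], "rotation": [0, 0, 0]},
    {"gripper": 8, "travel": [0, 0, 10], "rotation": [0, 0, 0]},
    {"gripper": 8, "travel": [0, 0, 5], "rotation": [0, 0, 0]},
    {"gripper": 8, "travel": [0, 0, 0], "rotation": [0, 0, 0]},
    {"gripper": 8, "travel": [0, 0, 0], "rotation": [0, 0, 0]}
  ]
}}

```text
t: 6.78
tcp_pos: [0.5511, -0.0378, 0.0346]
tool_rot: [0.887, 0.462, -0.001, -0.001]
force: [-0.2, -0.1, -1.1]
finger_gap: 0.134
```

Run:
```python
from h import *
go(*grip((.588,.0158),55),.029,55)
c,im=shot('wrist','w90e')
a,b=shot('top','t90b'); d=shot('side','s90e')[1]
cv2.imwrite('pics/mix90.png',np.hstack([cv2.resize(b[220:320,240:390],None,fx=2.6,fy=2.6),cv2.resize(d[190:290,240:390],None,fx=2.6,fy=2.6)]))
```

```text
t 6.78 tcp [ 0.5511 -0.0378  0.0346] th 55.05 tiltz [-0.0015  0.0005 -1.    ] F [-0.1626 -0.088  -1.0746] gap 11.4
travel(now axes) [ 0.0772 -0.4896  5.5606] travel(axes after turn) [ 0.0742 -0.4977  5.5599] |d| 5.6 rotvec [-0.0832  0.0266  0.0516]
```

View pics/mix90.png

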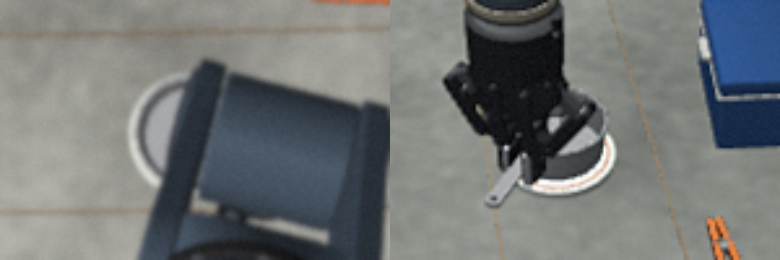

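>>> {"api": "send_rows", "payload": {
  "motion": [
    {"gripper": 8, "travel": [0, 0, 3], "rotation": [0, 0, 0]},
    {"gripper": 8, "travel": [0, 0, 2], "rotation": [0, 0, 0]},
    {"gripper": 8, "travel": [0, 0, 1], "rotation": [0, 0, 0]},
    {"gripper": 8, "travel": [0, 0, 0], "rotation": [0, 0, 0]},
    {"gripper": 8, "travel": [0, 0, 0], "rotation": [0, 0, 0]},
    {"gripper": 8, "travel": [0, 0, 0], "rotation": [0, 0, 0]}
  ]
}}

```text
t: 7.43
tcp_pos: [0.5517, -0.0381, 0.0295]
tool_rot: [0.887, 0.462, 0.0, 0.0]
force: [-0.2, -0.7, 0.7]
finger_gap: 0.131
```

>>> {"api": "send_rows", "payload": {
  "motion": [
    {"gripper": 8, "travel": [0, 0, 0.5], "rotation": [0, 0, 0]},
    {"gripper": 8, "travel": [0, 0, 0], "rotation": [0, 0, 0]},
    {"gripper": 30, "travel": [0, 0, 0], "rotation": [0, 0, 0]},
    {"gripper": 30, "travel": [0, 0, 0], "rotation": [0, 0, 0]},
    {"gripper": 30, "travel": [0, 0, 0], "rotation": [0, 0, 0]},
    {"gripper": 30, "travel": [0, 0, 0], "rotation": [0, 0, 0]},
    {"gripper": 30, "travel": [0, 0, -20], "rotation": [0, 0, 0]},
    {"gripper": 30, "travel": [0, 0, -30], "rotation": [0, 0, 0]},
    {"gripper": 30, "travel": [0, 0, -35], "rotation": [0, 0, 0]},
    {"gripper": 30, "travel": [-20, 0, -35], "rotation": [0, 0, 0]},
    {"gripper": 30, "travel": [-20, 0, -30], "rotation": [0, 0, 0]},
    {"gripper": 30, "travel": [0, 0, 0], "rotation": [0, 0, 0]}
  ]
}}

```text
t: 8.43
tcp_pos: [0.5306, -0.0736, 0.1843]
tool_rot: [0.887, 0.462, 0.003, 0.004]
force: [0.6, 0.2, 0.8]
finger_gap: 0.355
```

Run:
```python
from h import *
c,im=shot('wrist','w90f')
m=mask(im,s=2);m[380:]=0
h=handle(c,m,.043,.045,np.array([.588,.016]));print(*h)
w=(im.min(2)>165).astype(np.uint8); cn=max(cv2.findContours(w,0,1)[0],key=cv2.contourArea)
e=cv2.fitEllipse(cv2.convexHull(cn));print(e,onplane(c,[e[0]],.009))
go(*grip((.5463,.3725),-13.2),.2,-13.2)
```

```text
[0.5887 0.0147] -124.99043068941529 [ 0.5199 -0.0836] 0.014018794541952337 18741Traceback (most recent call last):
  File "<stdin>", line 6, in <module>
cv2.error: OpenCV(4.12.0) /io/opencv/modules/imgproc/src/shapedescr.cpp:361: error: (-201:Incorrect size of input array) There should be at least 5 points to fit the ellipse in function 'fitEllipseNoDirect'
```

View pics/w90f.png

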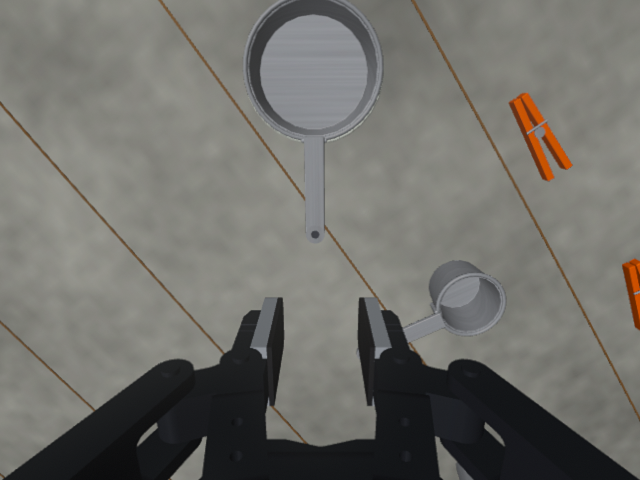

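Run:
```python
from h import *
d=shot('side','s90g')[1]; t=shot('top','t90g')[1]
cv2.imwrite('pics/mixg.png',np.hstack([cv2.resize(t[200:350,220:420],(400,300)),cv2.resize(d[150:330,200:440],(400,300))]))
go(0,0,0,0)
```

```text
t 8.58 tcp [ 0.5283 -0.0707  0.1787] th 55.01 tiltz [ 0.0001  0.0003 -1.    ] F [-0.2493  1.2692 -0.6787] gap 30.2
travel(now axes) [-245.0944 -473.3436  178.7213] travel(axes after turn) [-528.321   -70.6833  178.7388] |d| 562.2 rotvec [-0.0136 -0.0119 55.0107]
```

View pics/mixg.png

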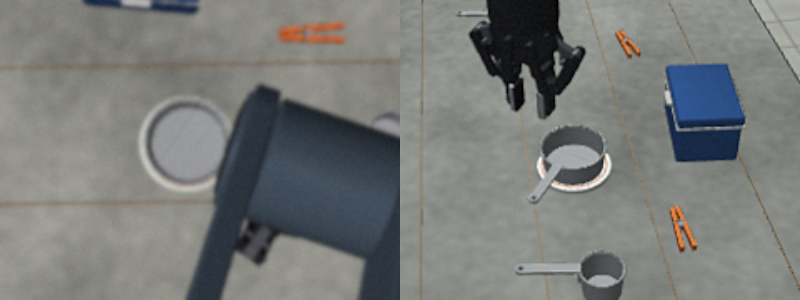

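Run:
```python
from h import *
go(*grip((.5463,.3725),-13.2),.18,-13.2)
```

```text
t 8.58 tcp [ 0.5283 -0.0707  0.1787] th 55.01 tiltz [ 0.0001  0.0003 -1.    ] F [-0.2493  1.2692 -0.6787] gap 30.2
travel(now axes) [ 349.2642 -299.7586   -1.1296] travel(axes after turn) [-148.6973 -435.5795   -1.2612] |d| 460.3 rotvec [-0.0152 -0.0105 68.2107]
```

>>> {"api": "send_rows", "payload": {
  "motion": [
    {"gripper": 40, "travel": [0, 0, 0], "rotation": [0, 0, 6.8]},
    {"gripper": 40, "travel": [0, 0, 0], "rotation": [0, 0, 6.8]},
    {"gripper": 40, "travel": [0, 0, 0], "rotation": [0, 0, 6.8]},
    {"gripper": 40, "travel": [0, 0, 0], "rotation": [0, 0, 6.8]},
    {"gripper": 40, "travel": [0, 0, 0], "rotation": [0, 0, 6.8]},
    {"gripper": 40, "travel": [0, 0, 0], "rotation": [0, 0, 6.8]},
    {"gripper": 40, "travel": [0, 0, 0], "rotation": [0, 0, 6.8]},
    {"gripper": 40, "travel": [0, 0, 0], "rotation": [0, 0, 6.8]},
    {"gripper": 40, "travel": [0, 0, 0], "rotation": [0, 0, 6.8]},
    {"gripper": 40, "travel": [0, 0, 0], "rotation": [0, 0, 7]},
    {"gripper": 40, "travel": [-6, -18, 0], "rotation": [0, 0, 0]},
    {"gripper": 40, "travel": [-12, -35, 0], "rotation": [0, 0, 0]}
  ]
}}

```text
t: 9.58
tcp_pos: [0.5238, -0.0166, 0.1767]
tool_rot: [0.993, -0.117, -0.001, 0.0]
force: [0.6, 1.6, 1.3]
finger_gap: 0.464
```

>>> {"api": "send_rows", "payload": {
  "motion": [
    {"gripper": 40, "travel": [-13, -38, 0], "rotation": [0, 0, 0]},
    {"gripper": 40, "travel": [-13, -38, 0], "rotation": [0, 0, 0]},
    {"gripper": 40, "travel": [-13, -38, 0], "rotation": [0, 0, 0]},
    {"gripper": 40, "travel": [-13, -38, 0], "rotation": [0, 0, 0]},
    {"gripper": 40, "travel": [-13, -38, 0], "rotation": [0, 0, 0]},
    {"gripper": 40, "travel": [-13, -38, 0], "rotation": [0, 0, 0]},
    {"gripper": 40, "travel": [-13, -38, 0], "rotation": [0, 0, 0]},
    {"gripper": 40, "travel": [-13, -38, 0], "rotation": [0, 0, 0]},
    {"gripper": 40, "travel": [-13, -38, 0], "rotation": [0, 0, 0]},
    {"gripper": 40, "travel": [-13, -38, 0], "rotation": [0, 0, 0]},
    {"gripper": 40, "travel": [0, 0, 0], "rotation": [0, 0, 0]},
    {"gripper": 40, "travel": [0, 0, 0], "rotation": [0, 0, 0]}
  ]
}}

```text
t: 10.58
tcp_pos: [0.4808, 0.3868, 0.1762]
tool_rot: [0.994, -0.112, -0.002, 0.001]
force: [0.4, -0.5, 0.8]
finger_gap: 0.474
```

Run:
```python
from h import *
c,im=shot('wrist','w72')
m=mask(im,s=2);m[300:]=0
h=handle(c,m,.037,.036,np.array([.5463,.3725]));print(*h)
go(*grip(h[0],h[1]-180),.023,h[1]-180)
c,im=shot('top','t90h')
w=((im.min(2)>165)&(np.indices(im.shape[:2])[0]>230)).astype(np.uint8); cn=max(cv2.findContours(w,0,1)[0],key=cv2.contourArea)
e=cv2.fitEllipse(cv2.convexHull(cn));print(e,onplane(c,[e[0]],.009))
print(*handle(c,mask(im),.043,.045,np.array([.588,.016])))
```

```text
[0.5476 0.3739] 167.93055231855024 [0.4391 0.3971] 0.014378840836769071 11982
t 10.63 tcp [0.4812 0.385  0.1764] th -12.98 tiltz [-0.0038 -0.0025 -1.    ] F [-0.0539  0.5096  0.431 ] gap 40.1
travel(now axes) [  2.746   -3.5037 153.3885] travel(axes after turn) [  2.3145  -2.9696 153.4069] |d| 153.5 rotvec [ 0.1844  0.1805 -0.9139]
((307.10052490234375, 280.1179504394531), (25.21106719970703, 37.077388763427734), 124.64325714111328) [[0.5692 0.0294]]
[0.5882 0.0161] -124.70936299405855 [ 0.5199 -0.0825] 0.014473730783085722 1750
```

>>> {"api": "send_rows", "payload": {
  "motion": [
    {"gripper": 40, "travel": [2, -3, 20], "rotation": [0, 0, -0.9]},
    {"gripper": 40, "travel": [0, 0, 35], "rotation": [0, 0, 0]},
    {"gripper": 40, "travel": [0, 0, 35], "rotation": [0, 0, 0]},
    {"gripper": 40, "travel": [0, 0, 25], "rotation": [0, 0, 0]},
    {"gripper": 40, "travel": [0, 0, 0], "rotation": [0, 0, 0]},
    {"gripper": 40, "travel": [0, 0, 0], "rotation": [0, 0, 0]},
    {"gripper": 40, "travel": [0, 0, 0], "rotation": [0, 0, 0]}
  ]
}}

```text
t: 11.27
tcp_pos: [0.4868, 0.3864, 0.0649]
tool_rot: [0.994, -0.107, 0.001, -0.0]
force: [1.0, -0.7, 0.7]
finger_gap: 0.468
```

Run:
```python
from h import *
go(*grip((.5474,.3736),-12.3),.0225,-12.3)
```

```text
t 11.27 tcp [0.4868 0.3864 0.0649] th -12.34 tiltz [ 0.0014  0.0007 -1.    ] F [ 0.9603 -0.6854  0.6584] gap 40.0
travel(now axes) [-3.1196 -0.3161 42.3523] travel(axes after turn) [-3.069  -0.358  42.3556] |d| 42.5 rotvec [-0.0537 -0.0681 -0.0393]
```

>>> {"api": "send_rows", "payload": {
  "motion": [
    {"gripper": 40, "travel": [-3, 0, 15], "rotation": [0, 0, 0]},
    {"gripper": 40, "travel": [0, 0, 18], "rotation": [0, 0, 0]},
    {"gripper": 40, "travel": [0, 0, 9], "rotation": [0, 0, 0]},
    {"gripper": 40, "travel": [0, 0, 0], "rotation": [0, 0, 0]},
    {"gripper": 40, "travel": [0, 0, 0], "rotation": [0, 0, 0]},
    {"gripper": 40, "travel": [0, 0, 0], "rotation": [0, 0, 0]},
    {"gripper": 8, "travel": [0, 0, 0], "rotation": [0, 0, 0]},
    {"gripper": 8, "travel": [0, 0, 0], "rotation": [0, 0, 0]},
    {"gripper": 8, "travel": [0, 0, 0], "rotation": [0, 0, 0]},
    {"gripper": 8, "travel": [0, 0, 0], "rotation": [0, 0, 0]},
    {"gripper": 8, "travel": [0, 0, 0], "rotation": [0, 0, 0]},
    {"gripper": 8, "travel": [0, 0, 0], "rotation": [0, 0, 0]}
  ]
}}

```text
t: 12.27
tcp_pos: [0.4827, 0.388, 0.0225]
tool_rot: [0.994, -0.107, 0.0, -0.0]
force: [-1.9, 1.2, 5.1]
finger_gap: 0.135
```

>>> {"api": "send_rows", "payload": {
  "motion": [
    {"gripper": 8, "travel": [0, 0, -10], "rotation": [0, 0, 0]},
    {"gripper": 8, "travel": [0, 0, -25], "rotation": [0, 0, 0]},
    {"gripper": 8, "travel": [0, 0, -30], "rotation": [0, 0, 0]},
    {"gripper": 8, "travel": [0, 0, -30], "rotation": [0, 0, -5.8]},
    {"gripper": 8, "travel": [0, 0, -10], "rotation": [0, 0, -5.8]},
    {"gripper": 8, "travel": [0, 0, 0], "rotation": [0, 0, -5.8]},
    {"gripper": 8, "travel": [0, 0, 0], "rotation": [0, 0, 0]},
    {"gripper": 8, "travel": [0, 0, 0], "rotation": [0, 0, 0]},
    {"gripper": 8, "travel": [0, 0, 0], "rotation": [0, 0, 0]}
  ]
}}

```text
t: 13.02
tcp_pos: [0.4821, 0.3872, 0.1261]
tool_rot: [0.999, 0.044, -0.001, 0.0]
force: [-0.9, 0.1, -1.2]
finger_gap: 0.135
```

Run:
```python
from h import *
go(*grip((.5884,.0155),5),.12,5)
c,im=shot('wrist','w72b')
```

```text
t 13.02 tcp [0.4821 0.3872 0.1261] th 5.02 tiltz [-0.0016 -0.001  -1.    ] F [-0.8694  0.1378 -1.1834] gap 11.5
travel(now axes) [  8.3543 379.5295   6.4301] travel(axes after turn) [  8.5027 379.5312   6.1259] |d| 379.7 rotvec [0.048  0.0948 0.024 ]
```

View pics/w72b.png

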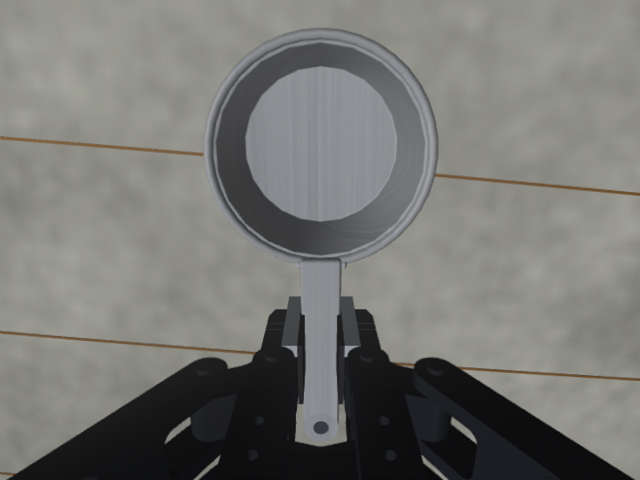

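>>> {"api": "send_rows", "payload": {
  "motion": [
    {"gripper": 8, "travel": [0, 15, 0], "rotation": [0, 0, 0]},
    {"gripper": 8, "travel": [1, 35, 0], "rotation": [0, 0, 0]},
    {"gripper": 8, "travel": [1, 38, 0], "rotation": [0, 0, 0]},
    {"gripper": 8, "travel": [1, 38, 0], "rotation": [0, 0, 0]},
    {"gripper": 8, "travel": [1, 38, 0], "rotation": [0, 0, 0]},
    {"gripper": 8, "travel": [1, 38, 0], "rotation": [0, 0, 0]},
    {"gripper": 8, "travel": [1, 38, 0], "rotation": [0, 0, 0]},
    {"gripper": 8, "travel": [1, 38, 0], "rotation": [0, 0, 0]},
    {"gripper": 8, "travel": [1, 38, 0], "rotation": [0, 0, 0]},
    {"gripper": 8, "travel": [0, 36, 0], "rotation": [0, 0, 0]},
    {"gripper": 8, "travel": [0, 18, 0], "rotation": [0, 0, 0]},
    {"gripper": 8, "travel": [0, 9, 0], "rotation": [0, 0, 0]}
  ]
}}

```text
t: 14.07
tcp_pos: [0.5246, 0.0072, 0.1265]
tool_rot: [0.999, 0.043, -0.0, 0.0]
force: [-0.2, -0.0, -0.6]
finger_gap: 0.134
```

>>> {"api": "send_rows", "payload": {
  "motion": [
    {"gripper": 8, "travel": [0, 0, 0], "rotation": [0, 0, 0]},
    {"gripper": 8, "travel": [0, 0, 0], "rotation": [0, 0, 0]},
    {"gripper": 8, "travel": [0, 0, 0], "rotation": [0, 0, 0]},
    {"gripper": 8, "travel": [0, 0, 0], "rotation": [0, 0, 0]}
  ]
}}

```text
t: 14.4
tcp_pos: [0.5241, 0.0124, 0.1267]
tool_rot: [0.999, 0.046, -0.0, -0.0]
force: [0.5, 0.7, -0.1]
finger_gap: 0.135
```

Run:
```python
from h import *
c,im=shot('wrist','w72c'); s=manip.sense()
rimcheck(c,s['tcp_pos'][2]+.0145,[(204,146),(438,146),(321,28),(321,264)])
print('expected',s['tcp_pos'][:2]*2-grip(s['tcp_pos'][:2],5))
go(*grip((.5884,.0155),5),.08,5)
```

```text
widths 0.07420003992166425 0.0739342851463781 centres [0.5926 0.0184] [0.5894 0.0181]
expected [0.589 0.018]
t 14.45 tcp [0.5243 0.0123 0.1267] th 5.27 tiltz [-0.0005  0.0002 -1.    ] F [-0.0427  0.7001 -0.8055] gap 11.4
travel(now axes) [-0.8112  2.4479 46.738 ] travel(axes after turn) [-0.823   2.4383 46.7383] |d| 46.8 rotvec [-0.0165  0.0287  0.2731]
```

>>> {"api": "send_rows", "payload": {
  "motion": [
    {"gripper": 8, "travel": [-1, 2.4, 10], "rotation": [0, 0, 0.3]},
    {"gripper": 8, "travel": [0, 0, 25], "rotation": [0, 0, 0]},
    {"gripper": 8, "travel": [0, 0, 19], "rotation": [0, 0, 0]},
    {"gripper": 8, "travel": [0, 0, 0], "rotation": [0, 0, 0]},
    {"gripper": 8, "travel": [0, 0, 0], "rotation": [0, 0, 0]},
    {"gripper": 8, "travel": [0, 0, 0], "rotation": [0, 0, 0]},
    {"gripper": 8, "travel": [0, 0, 0], "rotation": [0, 0, 0]}
  ]
}}

```text
t: 15.03
tcp_pos: [0.5247, 0.0085, 0.0737]
tool_rot: [0.999, 0.043, 0.001, 0.0]
force: [-0.3, 0.1, -0.0]
finger_gap: 0.131
```

Run:
```python
from h import *
go(*grip((.5884,.0155),5),.036,5)
c,im=shot('wrist','w72d'); d=shot('side','s72d')[1]
cv2.imwrite('pics/mix72.png',np.hstack([cv2.resize(im[:300,120:520],(400,300)),cv2.resize(d[190:290,240:373],(400,300))]))
```

```text
t 15.03 tcp [0.5247 0.0085 0.0737] th 4.87 tiltz [ 0.0019 -0.0004 -1.    ] F [-0.3118  0.0813 -0.0164] gap 11.2
travel(now axes) [-0.982  -1.4737 37.648 ] travel(axes after turn) [-0.9074 -1.4548 37.6506] |d| 37.7 rotvec [ 0.0318 -0.1086 -0.1257]
```

View pics/mix72.png

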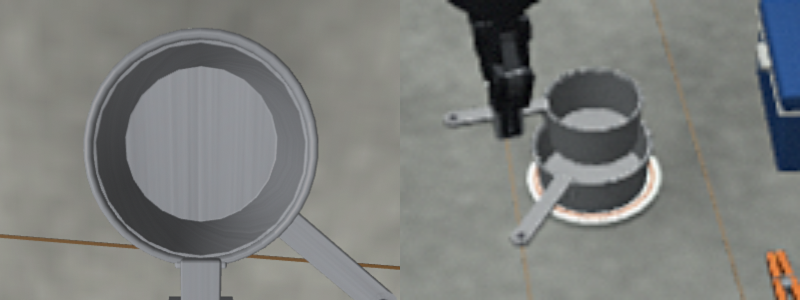

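>>> {"api": "send_rows", "payload": {
  "motion": [
    {"gripper": 8, "travel": [-0.9, -1.4, 3], "rotation": [0, 0, 0]},
    {"gripper": 8, "travel": [0, 0, 8], "rotation": [0, 0, 0]},
    {"gripper": 8, "travel": [0, 0, 10], "rotation": [0, 0, 0]},
    {"gripper": 8, "travel": [0, 0, 10], "rotation": [0, 0, 0]},
    {"gripper": 8, "travel": [0, 0, 5], "rotation": [0, 0, 0]},
    {"gripper": 8, "travel": [0, 0, 1], "rotation": [0, 0, 0]},
    {"gripper": 8, "travel": [0, 0, 0], "rotation": [0, 0, 0]},
    {"gripper": 8, "travel": [0, 0, 0], "rotation": [0, 0, 0]},
    {"gripper": 8, "travel": [0, 0, 0], "rotation": [0, 0, 0]}
  ]
}}

```text
t: 15.88
tcp_pos: [0.5231, 0.0097, 0.0357]
tool_rot: [0.999, 0.042, 0.0, 0.0]
force: [0.2, 0.2, -0.6]
finger_gap: 0.132
```

Run:
```python
from h import *
go(*grip((.5884,.0155),5),.035,5)
```

```text
t 15.88 tcp [0.5231 0.0097 0.0357] th 4.85 tiltz [ 0.0004 -0.     -1.    ] F [ 0.1773  0.2211 -0.5864] gap 11.2
travel(now axes) [ 0.5227 -0.1125  0.6846] travel(axes after turn) [ 0.5233 -0.1111  0.6844] |d| 0.9 rotvec [ 0.0041 -0.0255 -0.1519]
```

>>> {"api": "send_rows", "payload": {
  "motion": [
    {"gripper": 8, "travel": [0, 0, 1], "rotation": [0, 0, 0]},
    {"gripper": 8, "travel": [0, 0, 0], "rotation": [0, 0, 0]},
    {"gripper": 8, "travel": [0, 0, 0], "rotation": [0, 0, 0]},
    {"gripper": 30, "travel": [0, 0, 0], "rotation": [0, 0, 0]},
    {"gripper": 30, "travel": [0, 0, 0], "rotation": [0, 0, 0]},
    {"gripper": 30, "travel": [0, 0, 0], "rotation": [0, 0, 0]},
    {"gripper": 30, "travel": [0, 0, 0], "rotation": [0, 0, 0]},
    {"gripper": 30, "travel": [0, 0, -20], "rotation": [0, 0, 0]},
    {"gripper": 30, "travel": [0, 0, -30], "rotation": [0, 0, 0]},
    {"gripper": 30, "travel": [0, 0, -35], "rotation": [0, 0, 0]},
    {"gripper": 30, "travel": [-10, 0, -35], "rotation": [0, 0, 0]},
    {"gripper": 30, "travel": [-10, 0, -30], "rotation": [0, 0, 0]}
  ]
}}

```text
t: 16.88
tcp_pos: [0.5034, 0.0079, 0.1868]
tool_rot: [0.999, 0.042, 0.001, 0.0]
force: [0.3, -0.4, 0.5]
finger_gap: 0.351
```

Run:
```python
from h import *
c,im=shot('wrist','w72f')
d=shot('side','s72f')[1]
cv2.imwrite('pics/mix72f.png',np.hstack([cv2.resize(im[:300,120:520],(400,300)),cv2.resize(d[190:290,240:373],(400,300))]))
go(*grip((.591,-.2015),-8.5),.18,-8.5)
```

```text
t 16.98 tcp [0.5045 0.0077 0.1893] th 4.86 tiltz [ 0.0084 -0.0018 -1.    ] F [-0.2049 -0.2642 -0.9451] gap 30.1
travel(now axes) [  5.2047 200.7452   9.818 ] travel(axes after turn) [ 51.5221 194.1176   9.272 ] |d| 201.1 rotvec [ 0.0878 -0.4869 13.357 ]
```

View pics/mix72f.png

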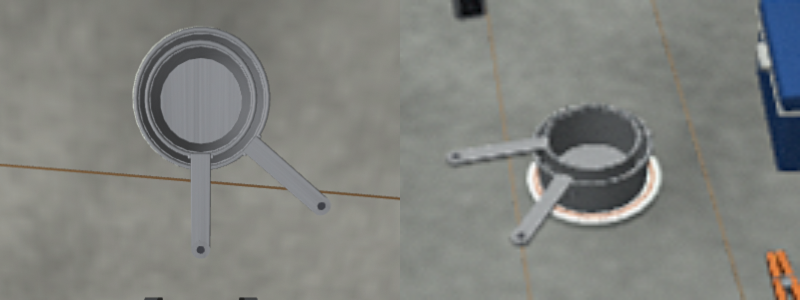

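>>> {"api": "send_rows", "payload": {
  "motion": [
    {"gripper": 40, "travel": [0, 0, 0], "rotation": [0, 0, 6.7]},
    {"gripper": 40, "travel": [0, 0, 0], "rotation": [0, 0, 6.6]},
    {"gripper": 40, "travel": [5, 19, 1], "rotation": [0, 0, 0]},
    {"gripper": 40, "travel": [9, 34, 2], "rotation": [0, 0, 0]},
    {"gripper": 40, "travel": [9, 34, 2], "rotation": [0, 0, 0]},
    {"gripper": 40, "travel": [9, 34, 2], "rotation": [0, 0, 0]},
    {"gripper": 40, "travel": [9, 34, 2], "rotation": [0, 0, 0]},
    {"gripper": 40, "travel": [7, 25, 0], "rotation": [0, 0, 0]},
    {"gripper": 40, "travel": [4, 14, 0], "rotation": [0, 0, 0]},
    {"gripper": 40, "travel": [0, 0, 0], "rotation": [0, 0, 0]},
    {"gripper": 40, "travel": [0, 0, 0], "rotation": [0, 0, 0]},
    {"gripper": 40, "travel": [0, 0, 0], "rotation": [0, 0, 0]}
  ]
}}

```text
t: 17.98
tcp_pos: [0.525, -0.1897, 0.1752]
tool_rot: [0.997, -0.073, -0.001, -0.001]
force: [-0.2, 0.3, -0.3]
finger_gap: 0.464
```

Run:
```python
from h import *
c,im=shot('wrist','w54')
m=mask(im,s=2);m[300:]=0
h=handle(c,m,.040,.027,np.array([.591,-.2015]));print(*h)
go(*grip(h[0],h[1]-180),.0255,h[1]-180)
c,im=shot('top','t72'); m=mask(im)
ys,xs=np.nonzero(m); P=onplane(c,np.c_[xs,ys],.053); print(P[np.linalg.norm(P-[.588,.016],axis=1)<.06].shape)
```

```text
[ 0.5916 -0.2016] 171.92408882202534 [ 0.4906 -0.1873] 0.014134705501773186 8060
t 18.03 tcp [ 0.5252 -0.1895  0.1754] th -8.36 tiltz [-0.0016  0.0015 -1.    ] F [-0.8716 -0.2511 -0.3515] gap 40.0
travel(now axes) [  2.7418   2.8241 149.9169] travel(axes after turn) [  2.4646   2.6514 149.9249] |d| 150.0 rotvec [-0.071   0.1007 -0.2886]
(1593, 2)
```

>>> {"api": "send_rows", "payload": {
  "motion": [
    {"gripper": 40, "travel": [2.5, 2.7, 20], "rotation": [0, 0, -0.3]},
    {"gripper": 40, "travel": [0, 0, 35], "rotation": [0, 0, 0]},
    {"gripper": 40, "travel": [0, 0, 35], "rotation": [0, 0, 0]},
    {"gripper": 40, "travel": [0, 0, 20], "rotation": [0, 0, 0]},
    {"gripper": 40, "travel": [0, 0, 0], "rotation": [0, 0, 0]},
    {"gripper": 40, "travel": [0, 0, 0], "rotation": [0, 0, 0]},
    {"gripper": 40, "travel": [0, 0, 0], "rotation": [0, 0, 0]}
  ]
}}

```text
t: 18.67
tcp_pos: [0.5289, -0.1942, 0.067]
tool_rot: [0.998, -0.07, 0.001, 0.0]
force: [-0.2, 0.3, 0.5]
finger_gap: 0.466
```

Run:
```python
from h import *
go(*grip((.5916,-.2016),-8.1),.0255,-8.1)
```

```text
t 18.67 tcp [ 0.5289 -0.1942  0.067 ] th -8.08 tiltz [ 0.0018 -0.001  -1.    ] F [-0.1756  0.3058  0.5306] gap 39.8
travel(now axes) [-1.9845 -1.5814 41.5191] travel(axes after turn) [-1.9058 -1.549  41.524 ] |d| 41.6 rotvec [ 0.0439 -0.1093  0.0181]
```

>>> {"api": "send_rows", "payload": {
  "motion": [
    {"gripper": 40, "travel": [-1.5, -1.5, 15], "rotation": [0, 0, 0]},
    {"gripper": 40, "travel": [0, 0, 18], "rotation": [0, 0, 0]},
    {"gripper": 40, "travel": [0, 0, 8.5], "rotation": [0, 0, 0]},
    {"gripper": 40, "travel": [0, 0, 0], "rotation": [0, 0, 0]},
    {"gripper": 40, "travel": [0, 0, 0], "rotation": [0, 0, 0]},
    {"gripper": 40, "travel": [0, 0, 0], "rotation": [0, 0, 0]},
    {"gripper": 8, "travel": [0, 0, 0], "rotation": [0, 0, 0]},
    {"gripper": 8, "travel": [0, 0, 0], "rotation": [0, 0, 0]},
    {"gripper": 8, "travel": [0, 0, 0], "rotation": [0, 0, 0]},
    {"gripper": 8, "travel": [0, 0, 0], "rotation": [0, 0, 0]},
    {"gripper": 8, "travel": [0, 0, 0], "rotation": [0, 0, 0]},
    {"gripper": 8, "travel": [0, 0, 0], "rotation": [0, 0, 0]}
  ]
}}

```text
t: 19.67
tcp_pos: [0.5267, -0.193, 0.0247]
tool_rot: [0.997, -0.071, 0.0, 0.0]
force: [-0.6, -1.0, 3.2]
finger_gap: 0.137
```

Run:
```python
from h import *
go(*grip((.5884,.0155),-45),.12,-45)
```

```text
t 19.67 tcp [ 0.5267 -0.193   0.0247] th -8.15 tiltz [ 0.0001 -0.0002 -1.    ] F [-0.5906 -1.0238  3.2468] gap 11.7
travel(now axes) [ -20.4183 -254.0652  -95.3492] travel(axes after turn) [-168.7432 -191.0566  -95.2924] |d| 272.1 rotvec [ 0.0091 -0.0118 36.8538]
```

>>> {"api": "send_rows", "payload": {
  "motion": [
    {"gripper": 8, "travel": [0, 0, -10], "rotation": [0, 0, 0]},
    {"gripper": 8, "travel": [0, 0, -25], "rotation": [0, 0, 0]},
    {"gripper": 8, "travel": [0, 0, -30], "rotation": [0, 0, 0]},
    {"gripper": 8, "travel": [0, 0, -25], "rotation": [0, 0, 6.1]},
    {"gripper": 8, "travel": [0, 0, -10], "rotation": [0, 0, 6.1]},
    {"gripper": 8, "travel": [0, 0, 0], "rotation": [0, 0, 6.1]},
    {"gripper": 8, "travel": [0, 0, 0], "rotation": [0, 0, 6.1]},
    {"gripper": 8, "travel": [0, 0, 0], "rotation": [0, 0, 6.2]},
    {"gripper": 8, "travel": [0, 0, 0], "rotation": [0, 0, 6.2]},
    {"gripper": 8, "travel": [-10, -12, 0], "rotation": [0, 0, 0]},
    {"gripper": 8, "travel": [-20, -23, 0], "rotation": [0, 0, 0]},
    {"gripper": 8, "travel": [-24, -27, 0], "rotation": [0, 0, 0]}
  ]
}}

```text
t: 20.67
tcp_pos: [0.5328, -0.1117, 0.1246]
tool_rot: [0.923, -0.384, 0.001, 0.0]
force: [0.9, 0.3, -0.6]
finger_gap: 0.134
```

>>> {"api": "send_rows", "payload": {
  "motion": [
    {"gripper": 8, "travel": [-24, -27, 0], "rotation": [0, 0, 0]},
    {"gripper": 8, "travel": [-24, -27, 0], "rotation": [0, 0, 0]},
    {"gripper": 8, "travel": [-24, -27, 0], "rotation": [0, 0, 0]},
    {"gripper": 8, "travel": [-24, -27, 0], "rotation": [0, 0, 0]},
    {"gripper": 8, "travel": [-12, -14, 0], "rotation": [0, 0, 0]},
    {"gripper": 8, "travel": [-6, -6, 0], "rotation": [0, 0, 0]},
    {"gripper": 8, "travel": [0, 0, 0], "rotation": [0, 0, 0]},
    {"gripper": 8, "travel": [0, 0, 0], "rotation": [0, 0, 0]},
    {"gripper": 8, "travel": [0, 0, 0], "rotation": [0, 0, 0]},
    {"gripper": 8, "travel": [0, 0, 0], "rotation": [0, 0, 0]}
  ]
}}

```text
t: 21.5
tcp_pos: [0.5422, 0.0588, 0.1243]
tool_rot: [0.924, -0.383, 0.0, 0.0]
force: [0.6, 0.9, -0.7]
finger_gap: 0.135
```

Run:
```python
from h import *
c,im=shot('wrist','w54c'); s=manip.sense()
go(*grip((.5884,.0155),-45),.08,-45)
# held cup: detect rim circle
g=cv2.GaussianBlur(cv2.cvtColor(im,cv2.COLOR_BGR2GRAY),(0,0),1.5)
for C in (cv2.HoughCircles(g[:300],cv2.HOUGH_GRADIENT,1.5,300,param1=80,param2=30,minRadius=60,maxRadius=110)[0])[:2]:
    u,v,r=C; print(C); rimcheck(c,s['tcp_pos'][2]+.0153,[(u-r,v),(u+r,v),(u,v-r),(u,v+r)])
print('expected',2*s['tcp_pos'][:2]-grip(s['tcp_pos'][:2],-45))
```

```text
t 21.55 tcp [0.5422 0.0588 0.1243] th -45.08 tiltz [-0.0001 -0.0002 -1.    ] F [ 0.3984  0.1175 -0.0964] gap 11.4
travel(now axes) [-1.6896 -2.0799 44.2958] travel(axes after turn) [-1.6822 -2.0741 44.2964] |d| 44.4 rotvec [ 0.0103 -0.006  -0.0755]
[320.25 156.75  76.05]
widths 0.04830949066490256 0.04788536104499367 centres [0.5884 0.0123] [0.5875 0.0133]
expected [0.5881 0.0128]
```

>>> {"api": "send_rows", "payload": {
  "motion": [
    {"gripper": 8, "travel": [-1.7, -2, 10], "rotation": [0, 0, 0]},
    {"gripper": 8, "travel": [0, 0, 20], "rotation": [0, 0, 0]},
    {"gripper": 8, "travel": [0, 0, 12], "rotation": [0, 0, 0]},
    {"gripper": 8, "travel": [0, 0, 3], "rotation": [0, 0, 0]},
    {"gripper": 8, "travel": [0, 0, 0], "rotation": [0, 0, 0]},
    {"gripper": 8, "travel": [0, 0, 0], "rotation": [0, 0, 0]},
    {"gripper": 8, "travel": [0, 0, 0], "rotation": [0, 0, 0]}
  ]
}}

```text
t: 22.13
tcp_pos: [0.5428, 0.0627, 0.0798]
tool_rot: [0.924, -0.382, 0.001, -0.0]
force: [-0.5, -0.9, -0.4]
finger_gap: 0.134
```

Run:
```python
from h import *
go(*grip((.5882,.0154),-45),.041,-45)
```

```text
t 22.13 tcp [0.5428 0.0627 0.0798] th -44.97 tiltz [ 0.0012 -0.0001 -1.    ] F [-0.5337 -0.9242 -0.3742] gap 11.4
travel(now axes) [ 0.5546  1.387  38.7816] travel(axes after turn) [ 0.5901  1.3562 38.7822] |d| 38.8 rotvec [-0.0451 -0.0513  0.0306]
```

>>> {"api": "send_rows", "payload": {
  "motion": [
    {"gripper": 8, "travel": [0.5, 1, 3], "rotation": [0, 0, 0]},
    {"gripper": 8, "travel": [0, 0, 8], "rotation": [0, 0, 0]},
    {"gripper": 8, "travel": [0, 0, 10], "rotation": [0, 0, 0]},
    {"gripper": 8, "travel": [0, 0, 10], "rotation": [0, 0, 0]},
    {"gripper": 8, "travel": [0, 0, 6], "rotation": [0, 0, 0]},
    {"gripper": 8, "travel": [0, 0, 1.5], "rotation": [0, 0, 0]},
    {"gripper": 8, "travel": [0, 0, 0], "rotation": [0, 0, 0]},
    {"gripper": 8, "travel": [0, 0, 0], "rotation": [0, 0, 0]},
    {"gripper": 8, "travel": [0, 0, 0], "rotation": [0, 0, 0]}
  ]
}}

```text
t: 22.88
tcp_pos: [0.5419, 0.0618, 0.0407]
tool_rot: [0.924, -0.382, 0.0, 0.0]
force: [-0.5, -1.0, -0.1]
finger_gap: 0.132
```

Run:
```python
from h import *
go(*grip((.5882,.0154),-45),.0402,-45)
```

```text
t 22.88 tcp [0.5419 0.0618 0.0407] th -44.94 tiltz [ 0.     -0.0001 -1.    ] F [-0.5034 -0.979  -0.0934] gap 11.2
travel(now axes) [0.5839 0.0688 0.485 ] travel(axes after turn) [0.584  0.0682 0.4849] |d| 0.8 rotvec [ 0.0047 -0.0067  0.0607]
```

Lower the last bit, release, retreat up.

>>> {"api": "send_rows", "payload": {
  "motion": [
    {"gripper": 8, "travel": [0, 0, 0.8], "rotation": [0, 0, 0]},
    {"gripper": 8, "travel": [0, 0, 0], "rotation": [0, 0, 0]},
    {"gripper": 8, "travel": [0, 0, 0], "rotation": [0, 0, 0]},
    {"gripper": 30, "travel": [0, 0, 0], "rotation": [0, 0, 0]},
    {"gripper": 30, "travel": [0, 0, 0], "rotation": [0, 0, 0]},
    {"gripper": 30, "travel": [0, 0, 0], "rotation": [0, 0, 0]},
    {"gripper": 30, "travel": [0, 0, 0], "rotation": [0, 0, 0]},
    {"gripper": 30, "travel": [0, 0, -20], "rotation": [0, 0, 0]},
    {"gripper": 30, "travel": [0, 0, -30], "rotation": [0, 0, 0]},
    {"gripper": 30, "travel": [0, 0, -35], "rotation": [0, 0, 0]},
    {"gripper": 30, "travel": [-5, 0, -35], "rotation": [0, 0, 0]},
    {"gripper": 30, "travel": [-5, 0, -30], "rotation": [0, 0, 0]}
  ]
}}

```text
t: 23.88
tcp_pos: [0.5352, 0.0688, 0.192]
tool_rot: [0.924, -0.382, 0.001, -0.0]
force: [0.4, -0.5, -0.1]
finger_gap: 0.351
```

Run:
```python
from h import *
c,im=shot('wrist','w54f')
d=shot('side','s54f')[1]
cv2.imwrite('pics/mix54f.png',np.hstack([cv2.resize(im[:300,120:520],(400,300)),cv2.resize(d[190:290,240:373],(400,300))]))
go(*grip((.5009,-.397),25.5),.18,25.5)
```

```text
t 23.98 tcp [0.5378 0.0692 0.1951] th -44.91 tiltz [ 0.0108 -0.0007 -0.9999] F [ 1.8625 -1.7358 -0.0792] gap 29.9
travel(now axes) [281.1062 417.5015  14.3896] travel(axes after turn) [-298.9519  404.89     15.0688] |d| 503.5 rotvec [ -0.0681  -0.6585 -70.4104]
```

View pics/mix54f.png

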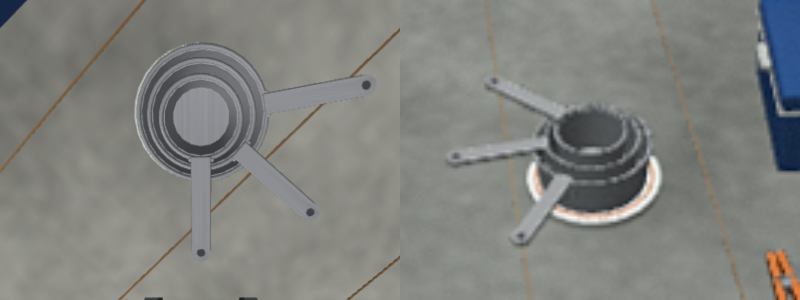

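>>> {"api": "send_rows", "payload": {
  "motion": [
    {"gripper": 40, "travel": [0, 0, 0], "rotation": [0, 0, -7]},
    {"gripper": 40, "travel": [0, 0, 0], "rotation": [0, 0, -7]},
    {"gripper": 40, "travel": [0, 0, 0], "rotation": [0, 0, -7]},
    {"gripper": 40, "travel": [0, 0, 0], "rotation": [0, 0, -7]},
    {"gripper": 40, "travel": [0, 0, 0], "rotation": [0, 0, -7]},
    {"gripper": 40, "travel": [0, 0, 0], "rotation": [0, 0, -7]},
    {"gripper": 40, "travel": [0, 0, 0], "rotation": [0, 0, -7]},
    {"gripper": 40, "travel": [0, 0, 0], "rotation": [0, 0, -7]},
    {"gripper": 40, "travel": [0, 0, 0], "rotation": [0, 0, -7.1]},
    {"gripper": 40, "travel": [0, 0, 0], "rotation": [0, 0, -7.1]},
    {"gripper": 40, "travel": [-11, 15, 1], "rotation": [0, 0, 0]},
    {"gripper": 40, "travel": [-20, 27, 1], "rotation": [0, 0, 0]}
  ]
}}

```text
t: 24.98
tcp_pos: [0.5246, 0.0194, 0.187]
tool_rot: [0.975, 0.221, -0.0, -0.001]
force: [0.0, -0.5, 0.5]
finger_gap: 0.466
```

>>> {"api": "send_rows", "payload": {
  "motion": [
    {"gripper": 40, "travel": [-24, 32.5, 1], "rotation": [0, 0, 0]},
    {"gripper": 40, "travel": [-24, 32.5, 1], "rotation": [0, 0, 0]},
    {"gripper": 40, "travel": [-24, 32.5, 1], "rotation": [0, 0, 0]},
    {"gripper": 40, "travel": [-24, 32.5, 1], "rotation": [0, 0, 0]},
    {"gripper": 40, "travel": [-24, 32.5, 1], "rotation": [0, 0, 0]},
    {"gripper": 40, "travel": [-24, 32.5, 1], "rotation": [0, 0, 0]},
    {"gripper": 40, "travel": [-24, 32.5, 1], "rotation": [0, 0, 0]},
    {"gripper": 40, "travel": [-24, 32.5, 1], "rotation": [0, 0, 0]},
    {"gripper": 40, "travel": [-24, 32.5, 1], "rotation": [0, 0, 0]},
    {"gripper": 40, "travel": [-24, 32.5, 1], "rotation": [0, 0, 0]},
    {"gripper": 40, "travel": [-16, 21, 0], "rotation": [0, 0, 0]},
    {"gripper": 40, "travel": [-8, 11, 0], "rotation": [0, 0, 0]}
  ]
}}

```text
t: 25.98
tcp_pos: [0.4368, -0.4217, 0.1768]
tool_rot: [0.976, 0.217, -0.0, 0.0]
force: [0.1, 0.0, 0.8]
finger_gap: 0.467
```

>>> {"api": "send_rows", "payload": {
  "motion": [
    {"gripper": 40, "travel": [0, 0, 0], "rotation": [0, 0, 0]},
    {"gripper": 40, "travel": [0, 0, 0], "rotation": [0, 0, 0]},
    {"gripper": 40, "travel": [0, 0, 0], "rotation": [0, 0, 0]}
  ]
}}

```text
t: 26.23
tcp_pos: [0.4381, -0.4153, 0.1774]
tool_rot: [0.976, 0.219, -0.0, -0.002]
force: [-0.7, 0.0, 0.2]
finger_gap: 0.471
```

Run:
```python
from h import *
c,im=shot('wrist','w36')
m=mask(im,s=2);m[300:]=0
h=handle(c,m,.043,.018,np.array([.501,-.397]));print(*h)
go(*grip(h[0],h[1]-180),.0285,h[1]-180)
```

```text
[ 0.5017 -0.399 ] -155.5656943519992 [ 0.417  -0.4375] 0.014932862863758813 5049
t 26.28 tcp [ 0.4384 -0.4152  0.1776] th 25.36 tiltz [-0.001   0.0022 -1.    ] F [-0.3008 -0.0029 -0.2115] gap 40.0
travel(now axes) [ -0.8881  11.84   149.1013] travel(axes after turn) [ -0.6974  11.4931 149.1294] |d| 149.6 rotvec [-0.1382 -0.0006  0.9284]
```

>>> {"api": "send_rows", "payload": {
  "motion": [
    {"gripper": 40, "travel": [0, 6, 15], "rotation": [0, 0, 0.5]},
    {"gripper": 40, "travel": [0, 5, 30], "rotation": [0, 0, 0]},
    {"gripper": 40, "travel": [0, 0, 25], "rotation": [0, 0, 0]},
    {"gripper": 40, "travel": [0, 0, 10], "rotation": [0, 0, 0]},
    {"gripper": 40, "travel": [0, 0, 0], "rotation": [0, 0, 0]},
    {"gripper": 40, "travel": [0, 0, 0], "rotation": [0, 0, 0]},
    {"gripper": 40, "travel": [0, 0, 0], "rotation": [0, 0, 0]},
    {"gripper": 40, "travel": [0, 0, 0], "rotation": [0, 0, 0]}
  ]
}}

```text
t: 26.95
tcp_pos: [0.4438, -0.4284, 0.0998]
tool_rot: [0.977, 0.215, 0.001, 0.002]
force: [0.4, 1.2, -0.0]
finger_gap: 0.469
```

Run:
```python
from h import *
c,im=shot('wrist','w36b')
m=mask(im,s=2); m[:, :250]=0; m[:,390:]=0
ys,xs=np.nonzero(m[200:290]); ys+=200
print([ (y,xs[ys==y].min(),xs[ys==y].max()) for y in range(200,290,15) if (ys==y).any()])
try: print(*handle(c,m,.043,.018,np.array([.501,-.398])))
except Exception as e: print(e)
go(*grip((.5017,-.399),24.6),.0285,24.6)
```

```text
[(200, np.int64(301), np.int64(329)), (215, np.int64(301), np.int64(330)), (230, np.int64(301), np.int64(329)), (245, np.int64(301), np.int64(329)), (260, np.int64(302), np.int64(329)), (275, np.int64(301), np.int64(329))]
[ 0.5011 -0.3992] -155.40958625543402 [ 0.4166 -0.4379] 0.014425990015180338 9186
t 27.00 tcp [ 0.4436 -0.4284  0.0997] th 24.77 tiltz [ 0.0019 -0.0026 -1.    ] F [ 0.1676 -0.5251  0.4035] gap 39.9
travel(now axes) [ 0.024  -2.7901 71.2333] travel(axes after turn) [ 0.0603 -2.5686 71.2417] |d| 71.3 rotvec [ 0.1783 -0.0356  0.1698]
```

>>> {"api": "send_rows", "payload": {
  "motion": [
    {"gripper": 40, "travel": [0, -2.5, 15], "rotation": [0, 0, 0.2]},
    {"gripper": 40, "travel": [0, 0, 25], "rotation": [0, 0, 0]},
    {"gripper": 40, "travel": [0, 0, 15], "rotation": [0, 0, 0]},
    {"gripper": 40, "travel": [0, 0, 5], "rotation": [0, 0, 0]},
    {"gripper": 40, "travel": [0, 0, 0], "rotation": [0, 0, 0]},
    {"gripper": 40, "travel": [0, 0, 0], "rotation": [0, 0, 0]},
    {"gripper": 40, "travel": [0, 0, 0], "rotation": [0, 0, 0]}
  ]
}}

```text
t: 27.58
tcp_pos: [0.4425, -0.4264, 0.0394]
tool_rot: [0.977, 0.213, 0.001, 0.001]
force: [-0.2, -0.9, 0.9]
finger_gap: 0.465
```

Run:
```python
from h import *
go(*grip((.5012,-.3992),24.6),.0285,24.6)
```

```text
t 27.58 tcp [ 0.4425 -0.4264  0.0394] th 24.54 tiltz [ 0.0016 -0.0022 -1.    ] F [-0.2179 -0.93    0.9282] gap 39.8
travel(now axes) [-0.2763 -0.3326 10.898 ] travel(axes after turn) [-0.2698 -0.3039 10.899 ] |d| 10.9 rotvec [ 0.1525 -0.0324 -0.0553]
```

>>> {"api": "send_rows", "payload": {
  "motion": [
    {"gripper": 40, "travel": [0, 0, 8], "rotation": [0, 0, 0]},
    {"gripper": 40, "travel": [0, 0, 3], "rotation": [0, 0, 0]},
    {"gripper": 40, "travel": [0, 0, 0], "rotation": [0, 0, 0]},
    {"gripper": 40, "travel": [0, 0, 0], "rotation": [0, 0, 0]},
    {"gripper": 40, "travel": [0, 0, 0], "rotation": [0, 0, 0]},
    {"gripper": 8, "travel": [0, 0, 0], "rotation": [0, 0, 0]},
    {"gripper": 8, "travel": [0, 0, 0], "rotation": [0, 0, 0]},
    {"gripper": 8, "travel": [0, 0, 0], "rotation": [0, 0, 0]},
    {"gripper": 8, "travel": [0, 0, 0], "rotation": [0, 0, 0]},
    {"gripper": 8, "travel": [0, 0, 0], "rotation": [0, 0, 0]},
    {"gripper": 8, "travel": [0, 0, 0], "rotation": [0, 0, 0]}
  ]
}}

```text
t: 28.5
tcp_pos: [0.4418, -0.4256, 0.0271]
tool_rot: [0.977, 0.213, 0.0, 0.0]
force: [-0.4, 0.3, 1.1]
finger_gap: 0.138
```

Run:
```python
from h import *
go(*grip((.5882,.0154),105),.13,105)
```

```text
t 28.50 tcp [ 0.4418 -0.4256  0.0271] th 24.55 tiltz [ 0.0001 -0.0003 -1.    ] F [-0.4429  0.3487  1.1162] gap 11.7
travel(now axes) [ 305.5953 -276.208  -102.9572] travel(axes after turn) [ 323.1166  255.5235 -102.8734] |d| 424.6 rotvec [  0.015    0.0122 -80.449 ]
```

>>> {"api": "send_rows", "payload": {
  "motion": [
    {"gripper": 8, "travel": [0, 0, -10], "rotation": [0, 0, 0]},
    {"gripper": 8, "travel": [0, 0, -28], "rotation": [0, 0, 0]},
    {"gripper": 8, "travel": [0, 0, -30], "rotation": [0, 0, -7]},
    {"gripper": 8, "travel": [0, 0, -25], "rotation": [0, 0, -7]},
    {"gripper": 8, "travel": [0, 0, -10], "rotation": [0, 0, -7]},
    {"gripper": 8, "travel": [0, 0, 0], "rotation": [0, 0, -7]},
    {"gripper": 8, "travel": [0, 0, 0], "rotation": [0, 0, -7]},
    {"gripper": 8, "travel": [0, 0, 0], "rotation": [0, 0, -7]},
    {"gripper": 8, "travel": [0, 0, 0], "rotation": [0, 0, -7]},
    {"gripper": 8, "travel": [0, 0, 0], "rotation": [0, 0, -7]},
    {"gripper": 8, "travel": [0, 0, 0], "rotation": [0, 0, -7]},
    {"gripper": 8, "travel": [0, 0, 0], "rotation": [0, 0, -7]}
  ]
}}

```text
t: 29.5
tcp_pos: [0.4417, -0.4252, 0.1305]
tool_rot: [0.676, 0.737, 0.0, -0.0]
force: [-0.4, -0.6, -0.5]
finger_gap: 0.136
```

>>> {"api": "send_rows", "payload": {
  "motion": [
    {"gripper": 8, "travel": [0, 0, 0], "rotation": [0, 0, -7]},
    {"gripper": 8, "travel": [0, 0, 0], "rotation": [0, 0, -3.4]},
    {"gripper": 8, "travel": [13, 10, 0], "rotation": [0, 0, 0]},
    {"gripper": 8, "travel": [25, 20, 0], "rotation": [0, 0, 0]},
    {"gripper": 8, "travel": [29, 23, 0], "rotation": [0, 0, 0]},
    {"gripper": 8, "travel": [29, 23, 0], "rotation": [0, 0, 0]},
    {"gripper": 8, "travel": [29, 23, 0], "rotation": [0, 0, 0]},
    {"gripper": 8, "travel": [29, 23, 0], "rotation": [0, 0, 0]},
    {"gripper": 8, "travel": [29, 23, 0], "rotation": [0, 0, 0]},
    {"gripper": 8, "travel": [29, 23, 0], "rotation": [0, 0, 0]},
    {"gripper": 8, "travel": [29, 23, 0], "rotation": [0, 0, 0]},
    {"gripper": 8, "travel": [29, 23, 0], "rotation": [0, 0, 0]}
  ]
}}

```text
t: 30.5
tcp_pos: [0.5789, -0.1063, 0.1305]
tool_rot: [0.61, 0.793, 0.0, -0.0]
force: [0.4, -0.9, -0.9]
finger_gap: 0.132
```

>>> {"api": "send_rows", "payload": {
  "motion": [
    {"gripper": 8, "travel": [29, 23, 0], "rotation": [0, 0, 0]},
    {"gripper": 8, "travel": [16, 12, 0], "rotation": [0, 0, 0]},
    {"gripper": 8, "travel": [7, 5, 0], "rotation": [0, 0, 0]},
    {"gripper": 8, "travel": [0, 0, 0], "rotation": [0, 0, 0]},
    {"gripper": 8, "travel": [0, 0, 0], "rotation": [0, 0, 0]},
    {"gripper": 8, "travel": [0, 0, 0], "rotation": [0, 0, 0]},
    {"gripper": 8, "travel": [0, 0, 0], "rotation": [0, 0, 0]},
    {"gripper": 8, "travel": [0, 0, 0], "rotation": [0, 0, 0]}
  ]
}}

```text
t: 31.17
tcp_pos: [0.6037, -0.0504, 0.13]
tool_rot: [0.61, 0.792, -0.0, -0.0]
force: [-0.6, -0.4, -0.3]
finger_gap: 0.133
```

Run:
```python
from h import *
c,im=shot('wrist','w36c'); s=manip.sense()
go(*grip((.5882,.0154),105),.09,105)
g=cv2.GaussianBlur(cv2.cvtColor(im,cv2.COLOR_BGR2GRAY),(0,0),1.5)
H=cv2.HoughCircles(g[:300],cv2.HOUGH_GRADIENT,1.5,20,param1=80,param2=25,minRadius=40,maxRadius=66)
for u,v,r in H[0][:4]:
    print(u,v,r); rimcheck(c,s['tcp_pos'][2]+.0159,[(u-r,v),(u+r,v),(u,v-r),(u,v+r)])
print('expected',2*s['tcp_pos'][:2]-grip(s['tcp_pos'][:2],105))
```

```text
t 31.22 tcp [ 0.6038 -0.0502  0.13  ] th 104.82 tiltz [-0.0002 -0.     -1.    ] F [ 0.0454 -0.4027  0.1653] gap 11.6
travel(now axes) [ 2.4106  1.9192 40.0114] travel(axes after turn) [ 2.4063  1.9175 40.0118] |d| 40.1 rotvec [-0.0131 -0.0024 -0.1787]
321.75 155.25 55.15
widths 0.03480539421981548 0.0344096523025042 centres [0.5872 0.0134] [0.5874 0.0127]
323.25 126.75 53.35
widths 0.032971555279925374 0.031945616091525804 centres [0.5854 0.022 ] [0.5856 0.0214]
330.75 105.75 65.05
widths 0.039616158748344996 0.037869021510297474 centres [0.586  0.0285] [0.5862 0.0277]
342.75 134.25 55.15
widths 0.034281421225871335 0.0333888120535638 centres [0.5918 0.0213] [0.592  0.0207]
expected [0.587  0.0126]
```

>>> {"api": "send_rows", "payload": {
  "motion": [
    {"gripper": 8, "travel": [2.3, 1.7, 8], "rotation": [0, 0, 0]},
    {"gripper": 8, "travel": [0, 0, 18], "rotation": [0, 0, 0]},
    {"gripper": 8, "travel": [0, 0, 10], "rotation": [0, 0, 0]},
    {"gripper": 8, "travel": [0, 0, 4], "rotation": [0, 0, 0]},
    {"gripper": 8, "travel": [0, 0, 0], "rotation": [0, 0, 0]},
    {"gripper": 8, "travel": [0, 0, 0], "rotation": [0, 0, 0]},
    {"gripper": 8, "travel": [0, 0, 0], "rotation": [0, 0, 0]}
  ]
}}

```text
t: 31.8
tcp_pos: [0.6056, -0.0463, 0.0904]
tool_rot: [0.609, 0.793, 0.0, 0.0]
force: [-0.4, -0.0, -0.2]
finger_gap: 0.13
```

Run:
```python
from h import *
go(*grip((.5880,.0156),105),.046,105)
```

```text
t 31.80 tcp [ 0.6056 -0.0463  0.0904] th 104.95 tiltz [ 0.0009 -0.0002 -1.    ] F [-0.3822 -0.0266 -0.1852] gap 11.1
travel(now axes) [-0.6    -1.0492 44.4156] travel(axes after turn) [-0.62   -1.0121 44.4162] |d| 44.4 rotvec [ 0.0485  0.027  -0.053 ]
```

>>> {"api": "send_rows", "payload": {
  "motion": [
    {"gripper": 8, "travel": [-0.5, -0.8, 4], "rotation": [0, 0, 0]},
    {"gripper": 8, "travel": [0, 0, 10], "rotation": [0, 0, 0]},
    {"gripper": 8, "travel": [0, 0, 10], "rotation": [0, 0, 0]},
    {"gripper": 8, "travel": [0, 0, 10], "rotation": [0, 0, 0]},
    {"gripper": 8, "travel": [0, 0, 7], "rotation": [0, 0, 0]},
    {"gripper": 8, "travel": [0, 0, 3], "rotation": [0, 0, 0]},
    {"gripper": 8, "travel": [0, 0, 0], "rotation": [0, 0, 0]},
    {"gripper": 8, "travel": [0, 0, 0], "rotation": [0, 0, 0]},
    {"gripper": 8, "travel": [0, 0, 0], "rotation": [0, 0, 0]}
  ]
}}

```text
t: 32.55
tcp_pos: [0.6047, -0.0468, 0.0461]
tool_rot: [0.609, 0.793, 0.0, 0.0]
force: [-0.0, 0.1, -0.8]
finger_gap: 0.137
```

Run:
```python
from h import *
go(*grip((.5880,.0156),105),.0455,105)
```

```text
t 32.55 tcp [ 0.6047 -0.0468  0.0461] th 104.95 tiltz [ 0.0004  0.     -1.    ] F [-0.0495  0.0768 -0.7585] gap 11.7
travel(now axes) [-0.3739  0.0096  0.6066] travel(axes after turn) [-0.3739  0.0095  0.6066] |d| 0.7 rotvec [ 0.0235  0.0034 -0.0532]
```

>>> {"api": "send_rows", "payload": {
  "motion": [
    {"gripper": 8, "travel": [0, 0, 0.9], "rotation": [0, 0, 0]},
    {"gripper": 8, "travel": [0, 0, 0], "rotation": [0, 0, 0]},
    {"gripper": 8, "travel": [0, 0, 0], "rotation": [0, 0, 0]},
    {"gripper": 30, "travel": [0, 0, 0], "rotation": [0, 0, 0]},
    {"gripper": 30, "travel": [0, 0, 0], "rotation": [0, 0, 0]},
    {"gripper": 30, "travel": [0, 0, 0], "rotation": [0, 0, 0]},
    {"gripper": 30, "travel": [0, 0, 0], "rotation": [0, 0, 0]},
    {"gripper": 30, "travel": [0, 0, -20], "rotation": [0, 0, 0]},
    {"gripper": 30, "travel": [0, 0, -30], "rotation": [0, 0, 0]},
    {"gripper": 30, "travel": [0, 0, -35], "rotation": [0, 0, 0]},
    {"gripper": 30, "travel": [-5, 0, -35], "rotation": [0, 0, 0]},
    {"gripper": 30, "travel": [-5, 0, -30], "rotation": [0, 0, 0]}
  ]
}}

```text
t: 33.55
tcp_pos: [0.6072, -0.0564, 0.1973]
tool_rot: [0.609, 0.793, 0.0, 0.0]
force: [0.9, -0.9, 0.1]
finger_gap: 0.351
```

>>> {"api": "send_rows", "payload": {
  "motion": [
    {"gripper": 30, "travel": [0, 0, 0], "rotation": [0, 0, 0]},
    {"gripper": 30, "travel": [0, 0, 0], "rotation": [0, 0, 0]},
    {"gripper": 30, "travel": [0, 0, 0], "rotation": [0, 0, 0]}
  ]
}}

```text
t: 33.8
tcp_pos: [0.6064, -0.0563, 0.1947]
tool_rot: [0.609, 0.793, -0.0, -0.001]
force: [-0.6, -0.2, -1.0]
finger_gap: 0.35
```

Run:
```python
from h import *
c,im=shot('wrist','w36f')
d=shot('side','s36f')[1]
cv2.imwrite('pics/mix36f.png',np.hstack([cv2.resize(im[:300,120:520],(400,300)),cv2.resize(d[190:290,240:373],(400,300))]))
```

```text
(no output)
```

View pics/mix36f.png

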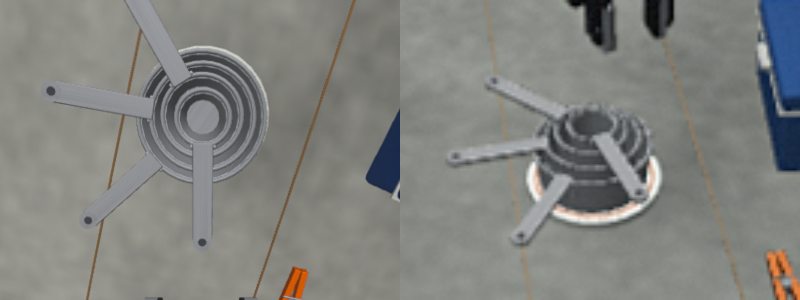

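```bash
python3 -c "
from station import manip
print(manip.sense()['qd']); print(manip.sign_off())"
```

```text
[ 0.00090987  0.00743938 -0.00168171 -0.00023275  0.00140387 -0.0021664 ]
the job is handed in; nothing more can be done
None
```

All four scoops are nested on the coaster, largest to smallest, and I handed the job in at about 34 s. I gripped each one by its handle, lowered it to just touching, and let go. The handles are fanned about 50° apart.

- **Nest:** The last wrist and side pictures show four concentric rims, upright, with the gripper clear above. These were judged by eye.
- **Centring:** Before the smaller scoops went in, the top camera put the largest scoop within about 1 mm of the coaster's centre. Arm positions at release put each smaller scoop's centre within about 1 mm of the one beneath.
- **Camera disagreement:** After the largest scoop was placed, the wrist and top cameras disagreed on its position by about 1.5 mm, within the calibration tolerance. One attempt to re-measure the coaster in a wrist picture failed because the scoop hid it.
- **Other objects:** I did not go near the tin or the clothespins, and what shows of them in the last pictures looks undisturbed, but I did not measure them again at the end. The contact forces were all low.

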